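Pin open the double door of a bench-top reagent cabinet

TASK

Open up the reagent cabinet for restocking: first swing the leaf with the silver pull wide open (a right angle or so), then draw the pink-knobbed floor bolt up out of its hole, swing the sprung leaf open against its spring and let the bolt down fully into the yellow-marked hole so that the leaf stays open by itself. Leave the bottles and the other loose things around it standing where they are.

Things in the scene. Friction and masses are not known exactly. Their poses are not given: they have to be found in the camera images.
- active_leaf (a joint): opening angle (rad) of the leaf with the silver pull, hinged at the cabinet's +y side: 0 shut, up to 1.9; starts ajar; it swings out towards the cabinet's own -x (the robot's side), clockwise seen from above, and stays where it is left (light friction, below 1 N at the pull). Leaf 170 wide, 14 thick, from 22 to 182 mm above the bench. A strip on its free edge overlaps the front of the other leaf, so it must open first
- active_leaf_hinge (a point): point on the vertical hinge axis of that leaf, 102 mm above the bench
- pull_grip (a point): the silver upright round pull bar of that leaf, 14 mm diameter; this point lies on the bar's axis, 190 mm above the bench; the bar runs from 93 to 215 mm above the bench, its axis 40 mm in front of the leaf's middle plane (33 mm clear of axis to face) and 115 mm from the hinge along the leaf; two stays join it to the leaf at heights 112 and 160 mm. It turns with the leaf
- sprung_leaf (a joint): opening angle (rad) of the other leaf, hinged at the cabinet's -y side: 0 shut (as at the start), up to 1.9; it swings out to the cabinet's -x, anticlockwise seen from above, against a torsion spring that always pulls it shut (0.11 N m shut to 0.34 N m at 1.65 rad; 1 to 3 N at the bolt). It has no handle but the bolt. Same size as the first leaf
- sprung_leaf_hinge (a point): point on the vertical hinge axis of the sprung leaf, 102 mm above the bench
- floor_bolt (a joint): lift of the floor bolt (m): 0 fully down, up to 0.040. A vertical steel rod, 10 mm diameter with a round tip, guided on the front of the sprung leaf 130 mm from its hinge along the leaf and 30 mm in front of its middle plane; it travels with the leaf, weighs 0.13 kg and drops by its own weight. Fully down its tip is 3 mm above the bench, 13 mm deep in the base plate: lifted more than 13 mm it is clear of the plate
- bolt_tip (a point): lowest point of the bolt's round tip
- knob_grip (a point): centre of the bolt's pink knob, an upright cylinder of 24 mm diameter (a 27 mm rim at the top), 50 mm tall, which turns freely about the bolt's axis; 217 mm above the bolt's tip on the same vertical axis (220 mm above the bench when down); nothing stands beside it above the leaf's top edge (182 mm) but the cabinet's top (200 mm) behind it
- home_hole (a point): centre of the mouth of the hole (steel-rimmed) in which the bolt starts: 18 mm square through hole in the 16 mm thick cream base plate, mouth 16 mm above the bench
- hold_hole (a point): centre of the mouth of the same kind of 18 mm square hole with a yellow rim: the hold-open hole. The bolt stands over it when the sprung leaf is at 1.65 rad
- cabinet: cream cabinet fixed to the bench, 372 wide (y), 200 tall, 200 deep (x from 0 to 200 mm), on a base plate 480 (y) by 380 (x from -170 to 210 mm), 16 thick; origin on the bench in the middle of the door line, x pointing from the doors to the back
- bottle_a: amber bottle with pink cap, 60 diameter, 125 tall, inside the cabinet; origin under its centre
- bottle_b: amber bottle with black cap, 68 diameter, 140 tall, inside the cabinet; origin under its centre
- carton: cardboard carton 70 x 120 x 35, on the cabinet's top; origin under its centre
- beaker: glass beaker, 70 diameter, 90 tall, to the left; origin under its centre
- jar: amber jar, 72 diameter, 90 tall, to the right; origin under its centre
- bottle_c: amber bottle with pink cap, 60 diameter, 130 tall, to the right; origin under its centre
- tray: low blue tray 140 x 80 x 25, to the left; origin under its centre

How it is judged:
By the outcome, as a careful person would: the job done as asked, in the order asked, and still so for the second after the job is handed in, with the robot touching nothing.
It also fails if it takes over 50 s, if anything falls off the work surface, if the arm or the gripper's body presses on something with over 40 N, if the wrist force passes 120 N, or if a joint passes its speed limit or range.

ROBOT

A 6-joint arm with a two-finger parallel gripper is mounted at the origin on the work surface. World frame = base frame: x ahead of the robot, y to its left, z up, the work surface at z = 0. Lengths are in m, angles in rad, forces in N, time in s.
With the tool pointing down it reaches from about 0.375 to 0.975 m from the base axis. Payload 3.8 kg.
Tool frame: the origin (TCP) lies between the finger pads; the fingertips stand 22 mm ahead of it and the grasp point (between the pads) lies 3 mm ahead of it (bot.finger_overhang is the distance from the TCP to the fingertips, in m); x points along the fingers, y is the direction in which the jaws open and shut, and the axes are right-handed (so a half turn about x gives the same grasp; the last joint's range is limited). The gripper opens to 85 mm and grips with 20 to 120 N. Pads are 22 mm wide; open, the fingers measure 114 mm over their backs; the gripper's body (76 mm by 85 mm) begins 54 mm behind the grasp point. The pads swing forward as they close: fully open they stand 13 mm farther back than shut.
Start: joints at [1.269, 0.264, 1.604, -0, 1.274, -0.037], TCP at [0.177, 0.651, 0.216] pointing down, gripper open.
Joint ranges: [-2.63, 2.63], [-0.94, 2.18], [0.31, 2.57], [-1.31, 4.45], [0, 2.66], [-2.55, 2.55]. Speed limits (rad/s): [2.57, 2.57, 3.14, 3.14, 3.14, 3.14].

INTERFACE

Orientations are given as a rotation vector (axis times angle).
In Python, from workcell import bot gives the robot as it stands. The module is installed in compiled form; this text tells all that it offers.
- The arm moves only by the tool arm_command, never from a script. Its argument "series" is a list that holds one entry, the list of rows, each a list of 7 numbers: the turn, a rotation vector about the tool's x, y, z in rad, then the shift along the tool's x, y, z in cm, then the opening, from 0 (shut) to 1 (fully open). In form: [[[rx, ry, rz, x, y, z, grip], ...]]. A call has 1 to 10 rows; each row shifts and turns the pose as measured when the row begins, along the tool's axes as they then stand; what a row does not reach is not made up. A row lasts 1/10 s, in which the tool goes at most 50 mm and 8.59 degrees, less where a joint would pass 70% of its speed; a pose out of reach is approached as far as the arm can. A call is refused whole if a number of a shift passes 5 or a number of a turn 0.15, either way. A call with a gripper value outside its range is refused whole. The fingers move at their own pace and stop on an object; "newtons" is the grip in N (left out, the last holds). Time passes only in rows, so rows that do not move let the fingers close. It gives the time, the measured TCP pose, the force and the opening at its end, in the units of the state.
- bot.read_state(): the state, without advancing time (a new reading comes with each control period).
- bot.read_camera(name): name is "scene" or "top"; returns (picture, depth): 480x640x3 uint8, blue, green, red; 480x640 float32, m along the optical axis (not along the pixel's ray), 0 where there is no reading.
- bot.camera_info(name): a dict with "K" (3x3 intrinsics, pixels), "extrinsics" (4x4, takes a point from camera to world coordinates). Camera axes: x right, y down, z forward; pixel columns grow to the right and rows downward; lengths in m; the calibration is good to about 2 mm. A picture is of the moment at which its call begins. camera_info takes no time and is no camera call.
- bot.finish_job(): hands the job in, once; it reports no verdict.
The state is a dict: "time": time; "q": joint angles; "joint_vel": joint speeds; "joint_torque": joint torques, N m; "tool_pos": TCP position; "tcp_rot": TCP orientation; "wrist_force": force on the tool from outside, world axes, zero at the start; "torque": the same for the moment, N m; "width": opening from 0.0 (shut) to 1.0 (fully open).
Only numpy, scipy, OpenCV 4.12 (cv2) and the standard library are available. Lean on these libraries where they do the work, as an engineer would, in place of code of your own. Each camera call takes 0.05 s, during which the arm holds its last target.

## Working session

There is one attempt and no reset: what is moved stays moved. The work goes in short steps, Python scripts to look and compute and a tool call to move; the robot and the scene stay as the last step left them, time stands still between calls to the robot, and variables do not carry over. Pictures are saved under pics/ and viewed, and the job is handed in when it is done.

Besides the shell and the picture viewer there is one more tool, called after "Emit:" in YAML: its name, and indented under it one key for each argument. arm_command: Moves the arm, as the interface text tells. Its arguments: {"type":"object","properties":{"series":{"type":"array"},"newtons":{"type":"number"}},"required":["series"]}

```bash
mkdir -p pics; python3 - <<'E'
from workcell import bot
import cv2,numpy as np
for n in("scene","top"):
    p,d=bot.read_camera(n); cv2.imwrite(f"pics/{n}0.png",p); np.save(f"{n}0.npy",d)
    i=bot.camera_info(n); print(n,np.round(i["K"],1).tolist(),np.round(i["extrinsics"],4).tolist())
s=bot.read_state(); print(s, bot.finger_overhang)
E
```

```text
scene [[502.6, 0.0, 322.0], [0.0, 502.6, 244.0], [0.0, 0.0, 1.0]] [[-0.0932, -0.9525, 0.2898, 0.2138], [-0.9956, 0.087, -0.0343, 0.0564], [0.0074, -0.2917, -0.9565, 1.3913], [0.0, 0.0, 0.0, 1.0]]
top [[449.0, 0.0, 319.0], [0.0, 449.0, 237.6], [0.0, 0.0, 1.0]] [[-0.0077, -0.9813, 0.1924, 0.3314], [-1.0, 0.0076, -0.0011, -0.0079], [-0.0004, -0.1924, -0.9813, 1.4455], [0.0, 0.0, 0.0, 1.0]]
{'time': 0.1, 'q': array([ 1.26909717e+00,  2.64689259e-01,  1.60530233e+00, -3.20893698e-07,
        1.27368415e+00, -3.68702528e-02]), 'joint_vel': array([ 0.0016908 , -0.00039936, -0.00434098, -0.00033825, -0.00134913,
        0.00100135]), 'joint_torque': array([-2.06367558e-04, -5.16717911e+01, -3.68587518e+01, -1.33680073e-04,
        6.46358239e-03, -2.19690911e-06]), 'tool_pos': array([0.1764458 , 0.65078471, 0.2143438 ]), 'tcp_rot': array([ 0.20627953,  1.56113123, -0.20951283]), 'wrist_force': array([0.26373967, 0.38026709, 0.99755564]), 'torque': array([ 0.03024251, -0.01439636, -0.01164652]), 'width': 1.0006130106881312} 0.022
```

View pics/scene0.png

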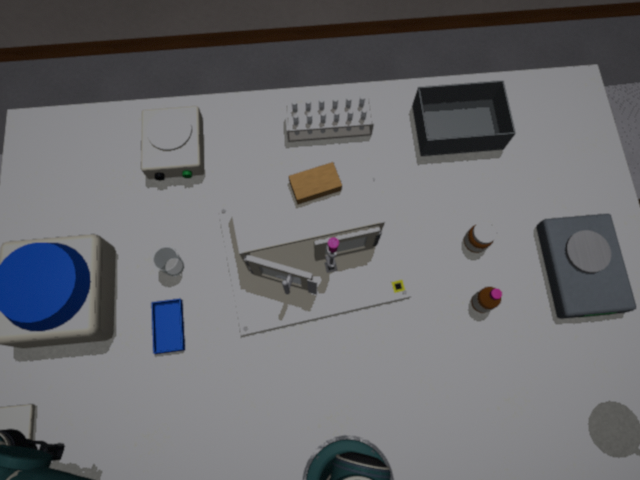

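View pics/top0.png

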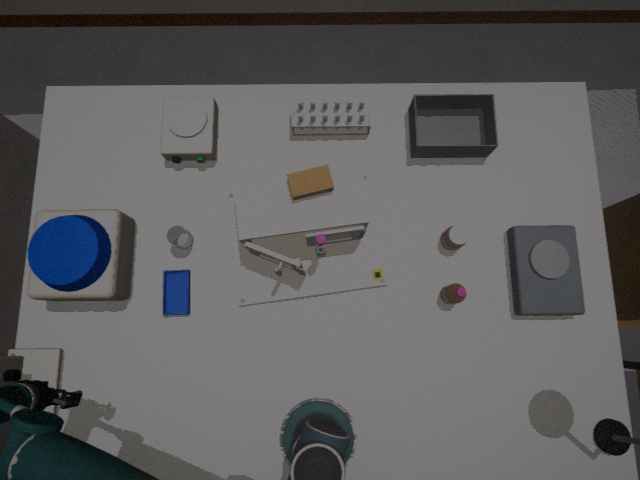

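```bash
cat > h.py <<'E'
from workcell import bot
import cv2,numpy as np
from scipy.spatial.transform import Rotation as R
def ray(n,uv):
    i=bot.camera_info(n);K=i["K"];E=i["extrinsics"]
    d=E[:3,:3]@np.linalg.solve(K,[uv[0],uv[1],1.]);return E[:3,3],d
def onz(n,uv,z):
    o,d=ray(n,uv);return o+d*(z-o[2])/d[2]
def tri(a,b):
    o,d=ray("scene",a);p,e=ray("top",b)
    s=np.linalg.lstsq(np.c_[d,-e],p-o,rcond=None)[0]
    return (o+d*s[0]+p+e*s[1])/2, np.linalg.norm(o+d*s[0]-p-e*s[1])
def blobs(img,lo,hi,minA=8):
    m=cv2.inRange(cv2.cvtColor(img,cv2.COLOR_BGR2HSV),lo,hi)
    n,l,s,c=cv2.connectedComponentsWithStats(m)
    return [(c[i].round(1).tolist(),s[i].tolist()) for i in range(1,n) if s[i][4]>=minA]
E
python3 - <<'E'
from h import *
for n in("scene","top"):
    p=cv2.imread(f"pics/{n}0.png")
    print(n,"pink",blobs(p,(140,90,80),(170,255,255)))
    print(n,"yel",blobs(p,(22,120,120),(35,255,255)))
    c=p[190:350,210:430] if n=="scene" else p[185:320,220:400]
    cv2.imwrite(f"pics/{n}0c.png",cv2.resize(c,None,fx=3.6 if n=="scene" else 4.4,fy=3.6 if n=="scene" else 4.4,interpolation=cv2.INTER_CUBIC))
E
```

```text
scene pink [([333.0, 242.5], [327, 237, 13, 12, 102]), ([496.0, 293.3], [491, 288, 11, 11, 92])]
scene yel [([397.9, 285.6], [392, 280, 12, 12, 57])]
top pink [([320.3, 238.5], [316, 234, 10, 10, 79]), ([461.0, 291.5], [457, 287, 9, 10, 70])]
top yel [([377.4, 274.2], [373, 270, 10, 10, 40])]
```

View pics/scene0c.png

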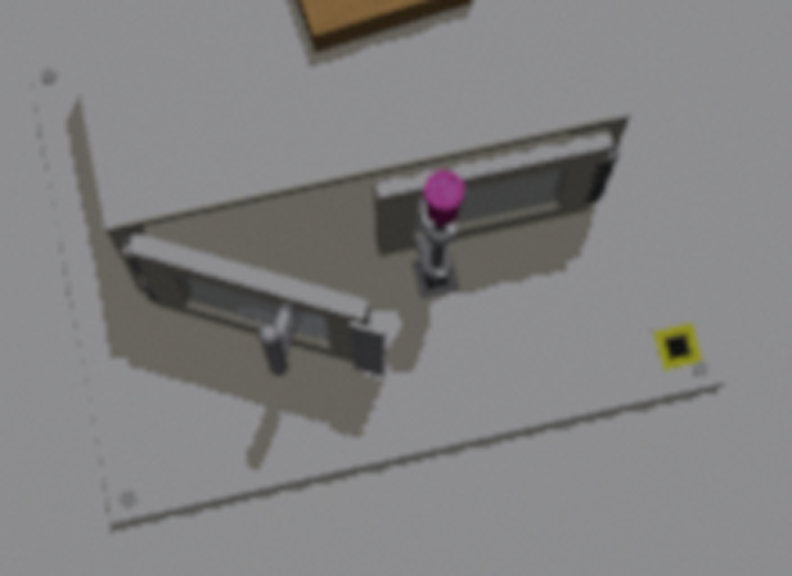

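View pics/top0c.png

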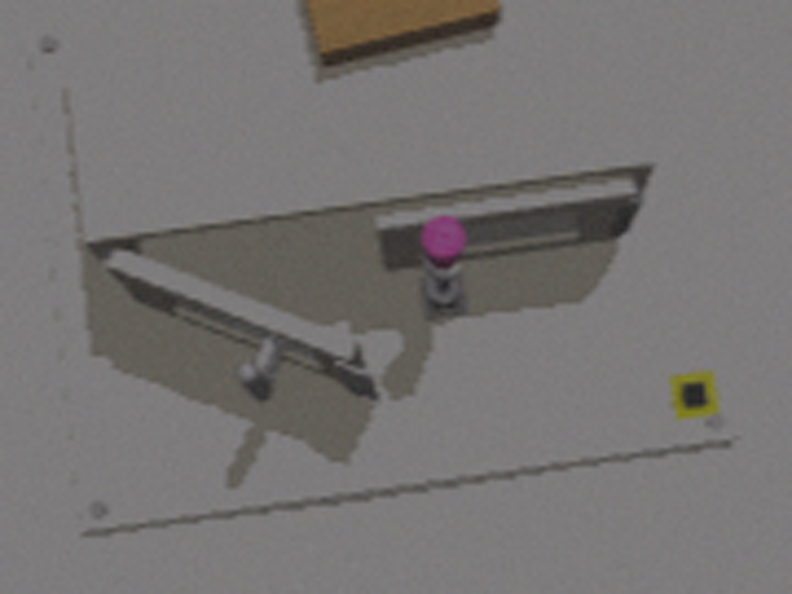

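```bash
python3 - <<'E'
from h import *
S=lambda x,y:(210+x/3.6,190+y/3.6); T=lambda x,y:(220+x/4.4,185+y/4.4)
f=lambda p:np.round(p,4)
pts={}
for nm,a,b,z in [("cabL",(107,230),(87,242),.2),("cabR",(628,118),(652,166),.2),("baseL",(112,527),(83,533),.016),("baseR",(720,385),(735,441),.016),("bar",(270,333),(249,370),.215),("leafend",(367,311),(355,352),.182)]:
    A,B=onz("scene",S(*a),z),onz("top",T(*b),z); pts[nm]=(A+B)/2
    print(nm,f(A),f(B),f(tri(S(*a),T(*b))[0]))
k=[onz("scene",(333,241.5),.245),onz("top",(320.3,238),.245)]
k3=tri((333,241.5),(320.3,238)); print("knob",f(k[0]),f(k[1]),k3)
h=[onz("scene",(397.9,285.6),.016),onz("top",(377.4,274.2),.016)]; print("hold",f(h[0]),f(h[1]))
k=np.mean(k,0)[:2];h=np.mean(h,0)[:2]
print("chord",np.linalg.norm(k-h), 2*np.hypot(.13,.03)*np.sin(.825))
r=lambda a:np.array([[np.cos(a),-np.sin(a)],[np.sin(a),np.cos(a)]])
# h-c=R(k-c)
M=r(1.65);c=np.linalg.solve(np.eye(2)-M,h-M@k);print("sprung hinge",f(c),np.linalg.norm(k-c))
y=pts["cabL"]-pts["cabR"];print("width",np.linalg.norm(y),"yaw",np.arctan2(-y[0],y[1]))
y=pts["baseL"]-pts["baseR"];print("bw",np.linalg.norm(y),"yaw",np.arctan2(-y[0],y[1]))
E
```

```text
cabL [0.5679 0.2176 0.2   ] [0.5704 0.2144 0.2   ] [0.577  0.2211 0.1679]
cabR [ 0.616  -0.1479  0.2   ] [ 0.6176 -0.1496  0.2   ] [ 0.622  -0.1514  0.1817]
baseL [0.3902 0.2494 0.016 ] [0.3936 0.2446 0.016 ] [ 0.3966  0.2557 -0.0388]
baseR [ 0.4553 -0.2219  0.016 ] [ 0.4557 -0.2246  0.016 ] [ 4.577e-01 -2.262e-01 -4.000e-04]
bar [0.4825 0.1112 0.215 ] [0.4852 0.1082 0.215 ] [0.4896 0.112  0.1824]
leafend [0.4993 0.0455 0.182 ] [0.5004 0.0431 0.182 ] [0.5032 0.0446 0.1642]
knob [ 0.565  -0.0115  0.245 ] [ 0.5656 -0.0128  0.245 ] (array([ 0.56773222, -0.01248608,  0.23528619]), np.float64(0.0008969652699083725))
hold [ 0.4902 -0.1928  0.016 ] [ 0.4911 -0.1951  0.016 ]
chord 0.1965165165713809 0.19600179499565748
sprung hinge [ 0.612  -0.1375] 0.13376700694020524
width 0.367857585871056 yaw 0.12994790256058503
bw 0.47453385980810003 yaw 0.13448184308825226
```

```bash
cat >> h.py <<'E'
YAW=.132
cx=np.array([np.cos(YAW),np.sin(YAW)]);cy=np.array([-np.sin(YAW),np.cos(YAW)])
SH=np.array([.612,-.1375]);AH=SH+.344*cy
def rot(a):return np.array([[np.cos(a),-np.sin(a)],[np.sin(a),np.cos(a)]])
def bar(t):return AH+rot(-t)@(-.115*cy-.04*cx)
def bolt(t):return SH+rot(t)@(.13*cy-.03*cx)
def leafang(t):return np.degrees(np.arctan2(*(rot(-t)@-cy)[::-1]))
def st():
    s=bot.read_state();m=R.from_rotvec(s["tcp_rot"]).as_matrix()
    print("t",round(s["time"],2),"pos",s["tool_pos"].round(4),"toolx",m[:,0].round(3),"jaw deg",np.degrees(np.arctan2(m[1,1],m[0,1])).round(1),"F",s["wrist_force"].round(1),"w",round(s["width"],3),"q",s["q"].round(2))
    return s,m
def go(p,jaw=None):
    s,m=st();d=m.T@(np.array(p)-s["tool_pos"])*100
    print("shift cm",d.round(2))
    if jaw is not None:
        j=np.radians(jaw);c=np.cos(j);q=np.sin(j)
        best=[R.from_matrix(m.T@np.c_[[0,0,-1],[g*c,g*q,0],np.cross([0,0,-1],[g*c,g*q,0])]).as_rotvec() for g in(1,-1)]
        for b in best: print("turn",b.round(3))
E
python3 - <<'E'
from h import *
print(bar(.52),leafang(.52),bar(1.6),leafang(1.6),bolt(0),bolt(1.65))
go([*bar(.52),.31],leafang(.52))
s,m=st();print(m.round(3))
d=np.load("top0.npy")
i=bot.camera_info("top")
for u,v in[(70,250),(550,260),(188,120)]:
    z=d[v,u];print(u,v,(i["extrinsics"]@np.append(np.linalg.solve(i["K"],[u,v,1.])*z,1))[:3].round(3))
E
```

```text
[0.4861882  0.11218916] -112.23076245107595 [0.44822621 0.2314955 ] -174.11020432520485 [ 0.56515077 -0.01257943] [ 0.4911778  -0.19408619]
t 0.1 pos [0.1764 0.6508 0.2143] toolx [-0.001 -0.002 -1.   ] jaw deg 74.8 F [0.3 0.4 1. ] w 1.001 q [ 1.27  0.26  1.61 -0.    1.27 -0.04]
shift cm [ -9.48 -43.89  43.99]
turn [-3.018e+00 -3.000e-03  0.000e+00]
turn [0.123 0.    0.002]
t 0.1 pos [0.1764 0.6508 0.2143] toolx [-0.001 -0.002 -1.   ] jaw deg 74.8 F [0.3 0.4 1. ] w 1.001 q [ 1.27  0.26  1.61 -0.    1.27 -0.04]
[[-0.001  0.262  0.965]
 [-0.002  0.965 -0.262]
 [-1.    -0.002 -0.   ]]
70 250 [0.548 0.698 0.188]
550 260 [ 0.525 -0.722  0.072]
188 120 [0.988 0.412 0.092]
```

Emit:
arm_command:
  series:
    - [[0, 0, 0, -4, 0, 0, 0.6], [0, 0, 0, -4, -1, 1, 0.6], [0.12, 0, 0, -1, -3.4, 3.4, 0.6], [0, 0, 0, 0, -3.5, 3.5, 0.6], [0, 0, 0, 0, -3.5, 3.5, 0.6], [0, 0, 0, 0, -3.5, 3.5, 0.6], [0, 0, 0, 0, -3.5, 3.5, 0.6], [0, 0, 0, 0, -3.5, 3.5, 0.6], [0, 0, 0, 0, -3.5, 3.5, 0.6], [0, 0, 0, 0, -3.5, 3.5, 0.6]]
  newtons: 60

```text
time: 1.1
tool_pos: [0.3406, 0.2729, 0.3027]
tcp_rot: [0.288, 1.551, -0.307]
wrist_force: [2.1, -0.3, -0.3]
width: 0.604
```

```bash
python3 -c "
from h import *
go([*bar(.52),.29],leafang(.52))"
```

```text
t 1.1 pos [0.3406 0.2729 0.3027] toolx [-0.003 -0.012 -1.   ] jaw deg 68.3 F [ 2.1 -0.3 -0.3] w 0.604 q [ 0.62 -0.24  1.95 -0.01  1.44 -0.57]
shift cm [ 1.42 -9.54 19.47]
turn [-3.132e+00 -1.900e-02  3.000e-03]
turn [0.009 0.002 0.012]
```

Emit:
arm_command:
  series:
    - [[0.01, 0, 0.01, 0, -2, 4, 0.6], [0, 0, 0, 0, -2, 4, 0.6], [0, 0, 0, 0, -2, 4, 0.6], [0, 0, 0, 0, -2, 4, 0.6], [0, 0, 0, 0, -1, 2, 0.6], [0, 0, 0, 0, 0, 0, 0.6]]

```text
time: 1.7
tool_pos: [0.4766, 0.1084, 0.3017]
tcp_rot: [0.308, 1.547, -0.313]
wrist_force: [0.3, 0.1, 1.0]
width: 0.597
```

```bash
python3 - <<'E'
from h import *
go([*bar(.52),.2],leafang(.52))
p,d=bot.read_camera("scene"); cv2.imwrite("pics/s1.png",cv2.resize(p[150:350,200:440],None,fx=3,fy=3,interpolation=cv2.INTER_CUBIC))
E
```

```text
t 1.7 pos [0.4766 0.1084 0.3017] toolx [ 0.001 -0.003 -1.   ] jaw deg 67.3 F [0.3 0.1 1. ] w 0.597 q [ 0.18 -0.14  1.87 -0.    1.41 -1.  ]
shift cm [10.17  0.75  0.72]
turn [ 3.134e+00  5.000e-03 -3.000e-03]
turn [-0.008  0.002  0.003]
```

View pics/s1.png

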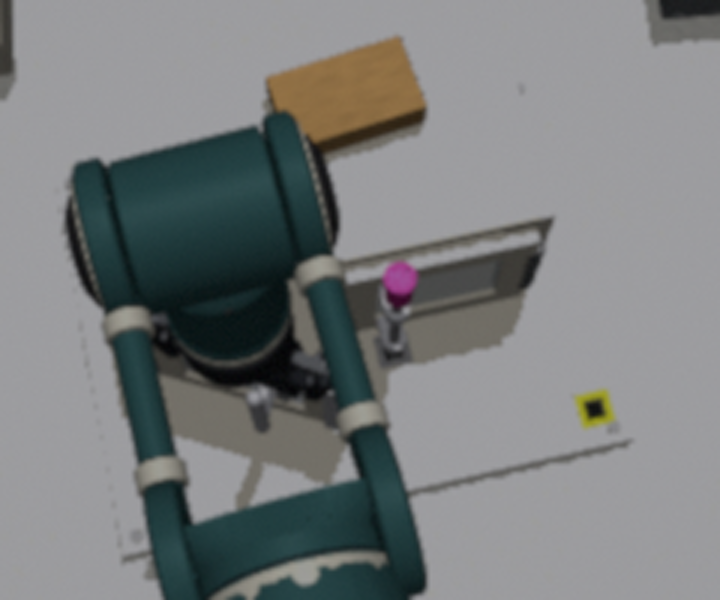

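Emit:
arm_command:
  series:
    - [[0, 0, 0, 3, 0.3, 0.3, 0.6], [0, 0, 0, 3, 0.3, 0.3, 0.6], [0, 0, 0, 3, 0, 0, 0.6], [0, 0, 0, 1.2, 0, 0, 0.6], [0, 0, 0, 0, 0, 0, 0.6]]

```text
time: 2.25
tool_pos: [0.4812, 0.117, 0.1976]
tcp_rot: [0.308, 1.548, -0.307]
wrist_force: [-0.4, 0.2, -0.0]
width: 0.597
```

```bash
python3 - <<'E'
from h import *
go([.485,.111,.198],leafang(.52))
E
```

```text
t 2.25 pos [0.4812 0.117  0.1976] toolx [ 0.001  0.    -1.   ] jaw deg 67.6 F [-0.4  0.2 -0. ] w 0.597 q [ 0.19 -0.07  2.   -0.    1.21 -0.99]
shift cm [-0.04 -0.41  0.58]
turn [ 3.138e+00 -0.000e+00 -1.000e-03]
turn [-0.004  0.001 -0.   ]
```

Emit:
arm_command:
  series:
    - [[0, 0, 0, 0, -0.4, 0.6, 0.6], [0, 0, 0, 0, 0, 0, 0.6], [0, 0, 0, 0, 0, 0, 0], [0, 0, 0, 0, 0, 0, 0], [0, 0, 0, 0, 0, 0, 0], [0, 0, 0, 0, 0, 0, 0]]
  newtons: 30

```text
time: 2.85
tool_pos: [0.4886, 0.1122, 0.2041]
tcp_rot: [0.309, 1.54, -0.303]
wrist_force: [1.2, -0.2, 0.0]
width: -0.002
```

```bash
python3 - <<'E'
from h import *
s,m=st()
p=s["tool_pos"][:2]; r=p-AH; print(np.linalg.norm(r))
for t in(.7,.9,1.1,1.3,1.5,1.6): 
    print(t,bar(t).round(3),leafang(t))
E
```

```text
t 2.85 pos [0.4886 0.1122 0.2041] toolx [ 0.01   0.002 -1.   ] jaw deg 67.6 F [ 1.2 -0.2  0. ] w -0.002 q [ 0.18 -0.07  1.99  0.    1.21 -1.  ]
0.12014807336343801
0.7 [0.471 0.128] -122.54400276343077
0.9 [0.458 0.149] -134.0031586660472
1.1 [0.449 0.171] -145.4623145686637
1.3 [0.445 0.195] -156.92147047128017
1.5 [0.446 0.22 ] -168.3806263738966
1.6 [0.448 0.231] -174.11020432520485
```

```bash
python3 - <<'E'
from h import *
for n,(a,b,c,e) in(("scene",(190,350,210,430)),("top",(185,320,220,400))):
    p,d=bot.read_camera(n); cv2.imwrite(f"pics/{n}2.png",cv2.resize(p[a:b,c:e],None,fx=3.6,fy=3.6,interpolation=cv2.INTER_CUBIC))
E
```

```text
(no output)
```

View pics/scene2.png

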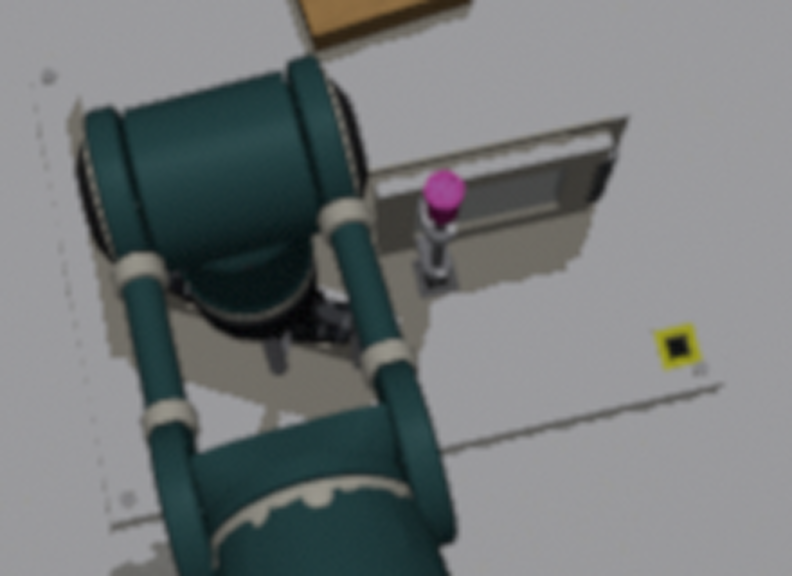

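View pics/top2.png

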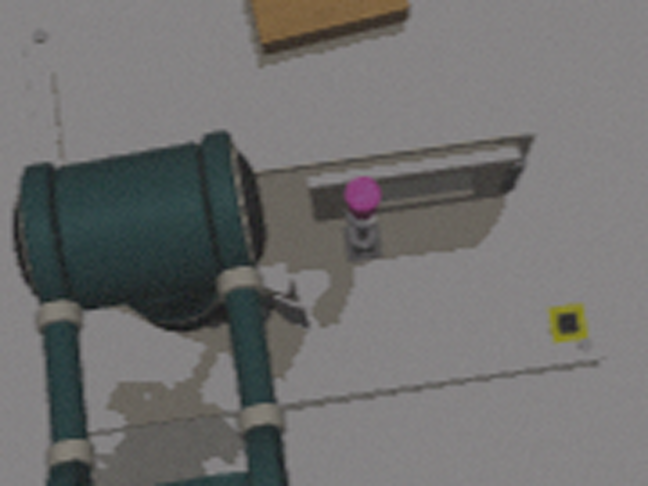

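```bash
python3 - <<'E'
from h import *
def proj(n,P):
    i=bot.camera_info(n);E=np.linalg.inv(i["extrinsics"]);c=E[:3,:3]@P+E[:3,3];c=i["K"]@c;return c[:2]/c[2]
for n,o,k in(("scene",(210,190),3.6),("top",(220,185),4.4)):
    I=cv2.imread(f"pics/{n}0c.png")
    t=.52;u=rot(-t)@-cy;w=rot(-t)@-cx
    def L(a,b,col):
        a,b=[tuple(int(v) for v in (proj(n,np.array(q))-o)*k) for q in(a,b)];cv2.line(I,a,b,col,1)
    B=bar(t)
    L([*B,.093],[*B,.215],(0,0,255))
    for z in(.112,.16): L([*B,z],[*(B-.033*w),z],(0,255,0))
    L([*AH,.182],[*(AH+.17*u),.182],(255,0,0));L([*(AH+.007*w),.022],[*(AH+.007*w+.17*u),.022],(255,0,0))
    L([*AH,0],[*AH,.182],(255,0,0))
    b=bolt(0);L([*b,.003],[*b,.245],(0,0,255))
    cv2.imwrite(f"pics/{n}3.png",I[150:480,50:650] if 0 else I)
E
```

```text
(no output)
```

View pics/scene3.png

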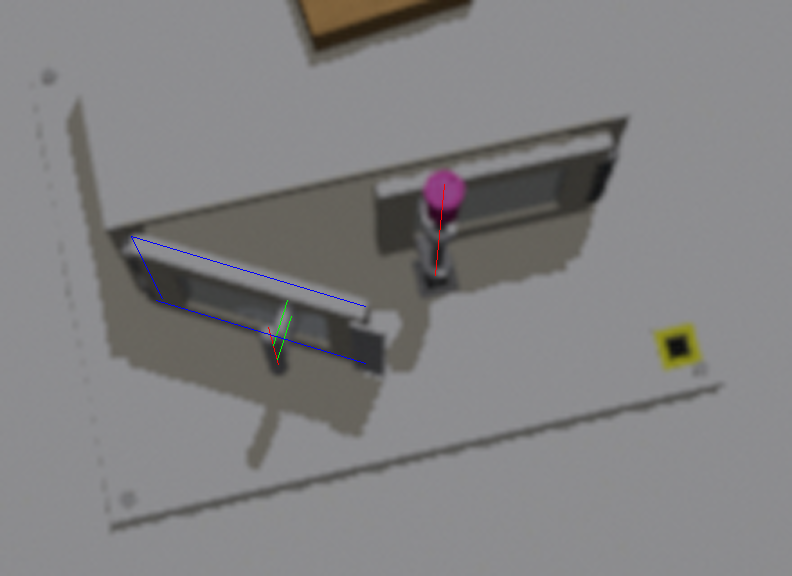

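View pics/top3.png

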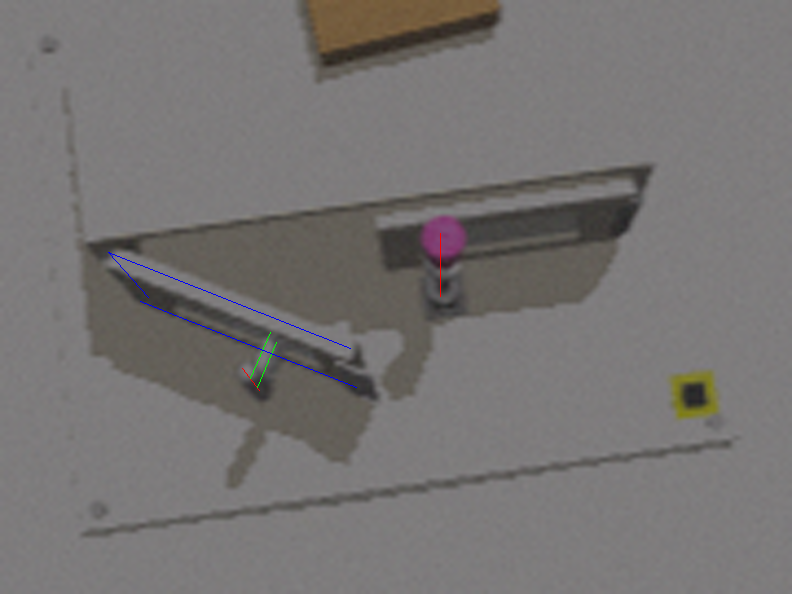

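Emit:
arm_command:
  series:
    - [[0, 0, 0, -4, 0, 0, 0], [0, 0, 0, -5, 0, 0, 0], [0, 0, 0, -2, 4, -2, 0.6], [0, 0, 0, 0, 4, -2, 0.6], [0, 0, 0, 0, 4, -2, 0.6], [0, 0, 0, 0, 4, -2, 0.6]]

```text
time: 3.55
tool_pos: [0.4753, 0.2902, 0.3183]
tcp_rot: [0.319, 1.539, -0.312]
wrist_force: [-0.1, 0.0, 0.6]
width: 0.6
```

```bash
python3 - <<'E'
from h import *
st()
for n,(a,b,c,e) in(("scene",(230,310,240,340)),("top",(225,285,230,310))):
    p,d=bot.read_camera(n); cv2.imwrite(f"pics/{n}4.png",cv2.resize(p[a:b,c:e],None,fx=7.2,fy=7.2,interpolation=cv2.INTER_CUBIC));cv2.imwrite(f"pics/{n}4full.png",p)
E
```

```text
t 3.55 pos [0.4753 0.2902 0.3183] toolx [ 0.009  0.002 -1.   ] jaw deg 66.9 F [-0.1  0.   0.6] w 0.6 q [ 0.51 -0.01  1.73 -0.    1.42 -0.66]
```

View pics/scene4.png

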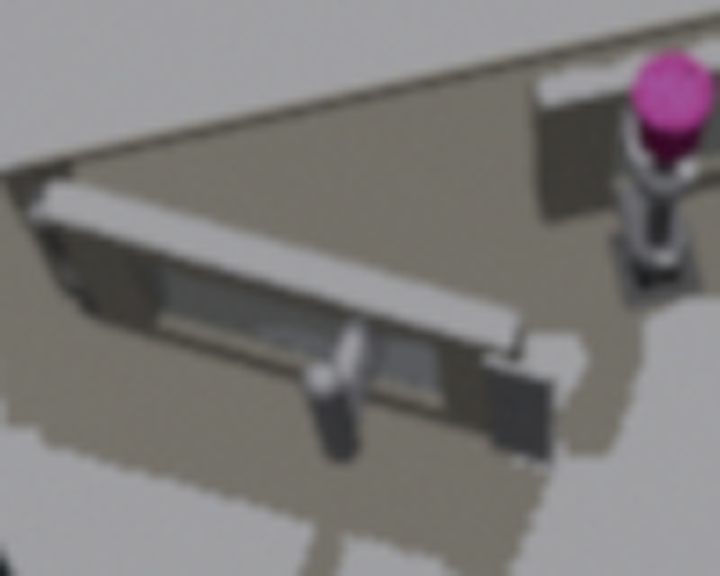

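View pics/top4.png

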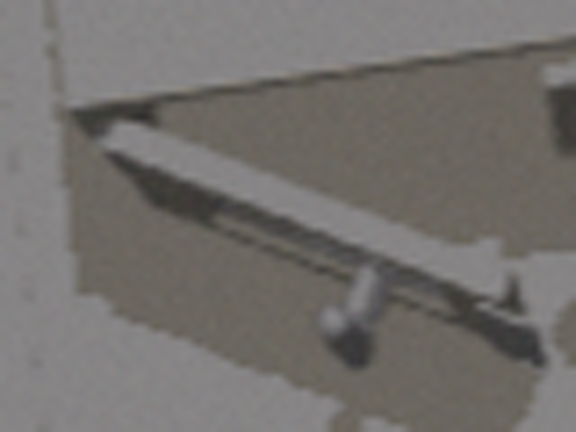

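```bash
python3 - <<'E'
from h import *
a=(284.4,282.8);b=(276.8,269.4)
print(onz("scene",a,.215),onz("top",b,.215),onz("scene",(287.2,292.2),.093))
S=lambda x,y:(240+x/7.2,230+y/7.2);T=lambda x,y:(230+x/7.2,225+y/7.2)
for q,r in(((50,198),(118,133)),((507,336),(500,285))): print(onz("scene",S(*q),.182),onz("top",T(*r),.182))
i=bot.camera_info("scene");d=np.load("scene0.npy")
for u,v in((284,283),(285,282),(333,241),(333,243)):
    print((i["extrinsics"]@np.append(np.linalg.solve(i["K"],[u,v,1.])*d[v,u],1))[:3].round(4))
E
```

```text
[0.4818961  0.11268263 0.215     ] [0.4842975  0.10757594 0.215     ] [0.48390444 0.11301699 0.093     ]
[0.56222789 0.20257467 0.182     ] [0.5636192  0.19843469 0.182     ]
[0.49895778 0.04928952 0.182     ] [0.50162127 0.04663687 0.182     ]
[0.4809 0.1135 0.2177]
[0.4837 0.1111 0.2153]
[ 0.5661 -0.0116  0.2453]
[ 0.5613 -0.0112  0.2447]
```

```bash
python3 - <<'E'
from h import *
go([.483,.111,.25],67)
E
```

```text
t 3.65 pos [0.4744 0.2934 0.3173] toolx [ 0.007  0.004 -1.   ] jaw deg 67.3 F [ 0.5 -0.2  0.2] w 0.602 q [ 0.51 -0.01  1.73 -0.    1.42 -0.66]
shift cm [  6.66 -16.54   7.81]
turn [ 0.005  0.005 -0.006]
turn [-3.137  0.01   0.008]
```

Emit:
arm_command:
  series:
    - [[0, 0, 0, 0, -4.2, 2, 0.6], [0, 0, 0, 0, -4.2, 2, 0.6], [0, 0, 0, 1, -4.2, 2, 0.6], [0, 0, 0, 2, -3.9, 1.8, 0.6], [0, 0, 0, 3, 0, 0, 0.6], [0, 0, 0, 0, 0, 0, 0.6]]

```text
time: 4.25
tool_pos: [0.4833, 0.1052, 0.2544]
tcp_rot: [0.307, 1.542, -0.303]
wrist_force: [-1.0, 0.2, -0.2]
width: 0.6
```

```bash
python3 - <<'E'
from h import *
go([.483,.111,.192],67)
E
```

```text
t 4.25 pos [0.4833 0.1052 0.2544] toolx [ 0.008  0.001 -1.   ] jaw deg 67.7 F [-1.   0.2 -0.2] w 0.6 q [ 0.16 -0.11  1.93 -0.    1.31 -1.02]
shift cm [ 6.24  0.51 -0.29]
turn [ 0.012  0.007 -0.004]
turn [-3.129  0.006  0.01 ]
```

Emit:
arm_command:
  series:
    - [[0.01, 0.007, 0, 3, 0.5, -0.2, 0.6], [0, 0, 0, 3, 0, 0, 0.6], [0, 0, 0, 0.2, 0, 0, 0.6], [0, 0, 0, 0, 0, 0, 0.6]]

```text
time: 4.65
tool_pos: [0.4859, 0.1104, 0.1961]
tcp_rot: [0.318, 1.543, -0.309]
wrist_force: [-0.7, -0.4, 0.6]
width: 0.601
```

```bash
python3 - <<'E'
from h import *
go([.483,.111,.192],67)
E
```

```text
t 4.65 pos [0.4859 0.1104 0.1961] toolx [ 0.006  0.004 -1.   ] jaw deg 67.1 F [-0.7 -0.4  0.6] w 0.601 q [ 0.17 -0.07  2.    0.    1.2  -1.  ]
shift cm [ 0.41 -0.06 -0.29]
turn [ 0.001  0.004 -0.006]
turn [-3.14   0.01   0.006]
```

Correct, then close while tracking the width.

Emit:
arm_command:
  series:
    - [[0, 0.004, -0.006, 0.4, 0, -0.3, 0.6], [0, 0, 0, 0, 0, 0, 0.6]]

```text
time: 4.85
tool_pos: [0.4847, 0.1124, 0.1954]
tcp_rot: [0.314, 1.545, -0.312]
wrist_force: [-0.4, -0.3, 0.3]
width: 0.6
```

Emit:
arm_command:
  series:
    - [[0, 0, 0, 0, 0, 0, 0.3], [0, 0, 0, 0, 0, 0, 0.1]]

```text
time: 5.05
tool_pos: [0.4862, 0.1131, 0.198]
tcp_rot: [0.314, 1.541, -0.31]
wrist_force: [-0.4, -0.3, 0.5]
width: 0.269
```

Emit:
arm_command:
  series:
    - [[0, 0, 0, 0, 0, 0, 0.1], [0, 0, 0, 0, 0, 0, 0.1]]

```text
time: 5.25
tool_pos: [0.4869, 0.1133, 0.1993]
tcp_rot: [0.315, 1.539, -0.309]
wrist_force: [0.4, -0.3, -0.3]
width: 0.1
```

```bash
cat >> h.py <<'E'
def proj(n,P):
    i=bot.camera_info(n);E=np.linalg.inv(i["extrinsics"]);c=E[:3,:3]@np.array(P)+E[:3,3];c=i["K"]@c;return c[:2]/c[2]
E
python3 - <<'E'
from h import *
s,m=st()
for n,(a,b,c,e) in(("scene",(230,310,240,340)),("top",(225,285,230,310))):
    p,d=bot.read_camera(n); I=cv2.resize(p[a:b,c:e],None,fx=7.2,fy=7.2,interpolation=cv2.INTER_CUBIC)
    I=cv2.convertScaleAbs(I,alpha=1.6,beta=20)
    g=s["tool_pos"]
    for P,col in((g,(0,0,255)),(g+m[:,0]*.022,(0,255,255)),(g-m[:,0]*.05,(255,0,0)),([.483,.111,.093],(0,255,0)),([.483,.111,.215],(0,255,0))):
        q=(proj(n,P)-(c,a))*7.2; cv2.circle(I,tuple(int(x) for x in q),5,col,2)
    cv2.imwrite(f"pics/{n}5.png",I)
E
```

```text
t 5.25 pos [0.4869 0.1133 0.1993] toolx [ 0.01   0.002 -1.   ] jaw deg 67.2 F [ 0.4 -0.3 -0.3] w 0.1 q [ 0.18 -0.07  2.   -0.    1.2  -0.99]
```

View pics/scene5.png

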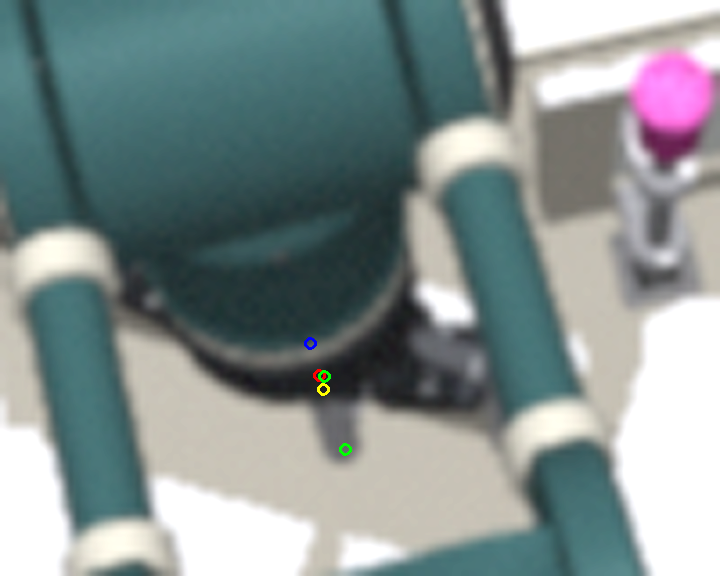

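View pics/top5.png

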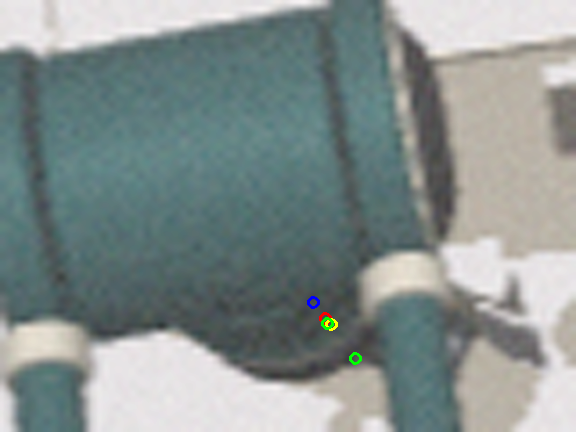

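Emit:
arm_command:
  series:
    - [[0, 0, 0, 0.6, 0, -1.5, 0], [0, 0, 0, 0, 0, -1.5, 0], [0, 0, 0, 0, 0, -1, 0], [0, 0, 0, 0, 0, 0, 0]]

```text
time: 5.75
tool_pos: [0.4553, 0.1307, 0.2001]
tcp_rot: [0.32, 1.523, -0.304]
wrist_force: [-0.7, 0.5, -0.2]
width: -0.005
```

```bash
python3 - <<'E'
from h import *
s,m=st()
for n,(a,b,c,e) in(("scene",(230,330,240,340)),):
    p,d=bot.read_camera(n); I=cv2.resize(p[a:b,c:e],None,fx=6,fy=6,interpolation=cv2.INTER_CUBIC)
    I=cv2.convertScaleAbs(I,alpha=1.6,beta=20)
    cv2.imwrite(f"pics/{n}6.png",I)
E
```

```text
t 5.75 pos [0.4553 0.1307 0.2001] toolx [ 0.027  0.005 -1.   ] jaw deg 67.1 F [-0.7  0.5 -0.2] w -0.005 q [ 0.23 -0.13  2.06 -0.    1.19 -0.94]
```

View pics/scene6.png

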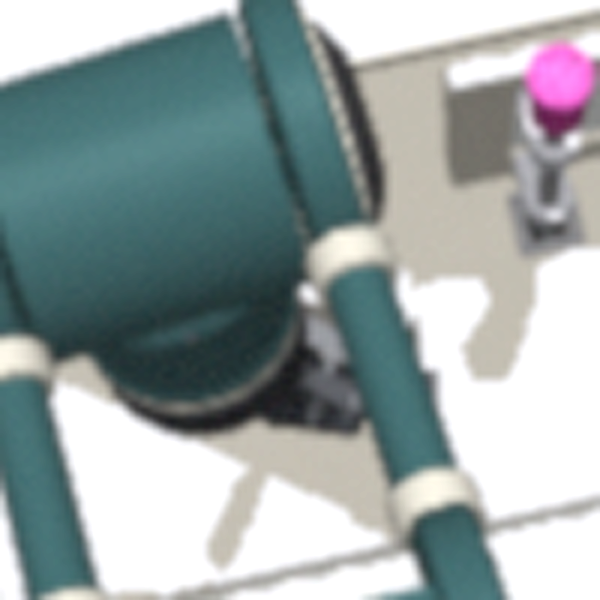

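Emit:
arm_command:
  series:
    - [[0, 0, 0, -4, 0, 0, 0.6], [0, -0.025, 0, -5, 0, 0, 0.6], [0, 0, 0, -1, 4, -2, 0.6], [0, 0, 0, 0, 4, -2, 0.6], [0, 0, 0, 0, 4, -2, 0.6]]

```text
time: 6.3
tool_pos: [0.4439, 0.2615, 0.2976]
tcp_rot: [0.319, 1.502, -0.32]
wrist_force: [0.3, -0.6, -0.0]
width: 0.603
```

```bash
python3 - <<'E'
from h import *
st()
for n,(a,b,c,e) in(("scene",(230,330,240,340)),("top",(225,305,230,330))):
    p,d=bot.read_camera(n); cv2.imwrite(f"pics/{n}7.png",cv2.resize(p[a:b,c:e],None,fx=6,fy=6,interpolation=cv2.INTER_CUBIC))
E
```

```text
t 6.3 pos [0.4439 0.2615 0.2976] toolx [ 0.044 -0.009 -0.999] jaw deg 66.5 F [ 0.3 -0.6 -0. ] w 0.603 q [ 0.5  -0.11  1.85 -0.03  1.36 -0.65]
```

View pics/scene7.png

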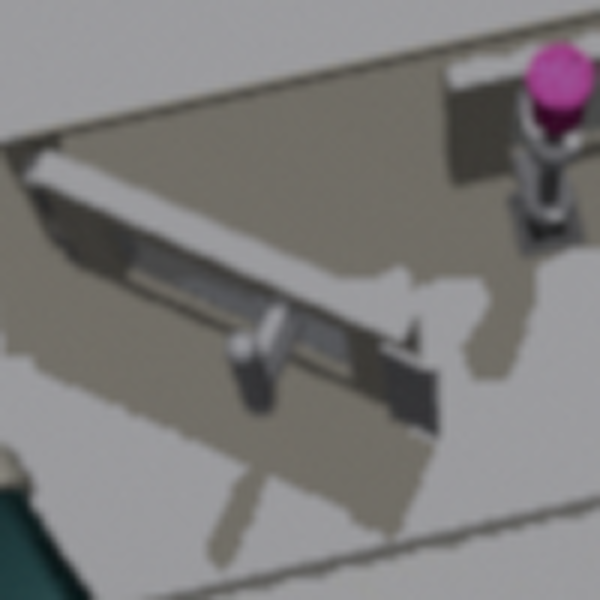

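View pics/top7.png

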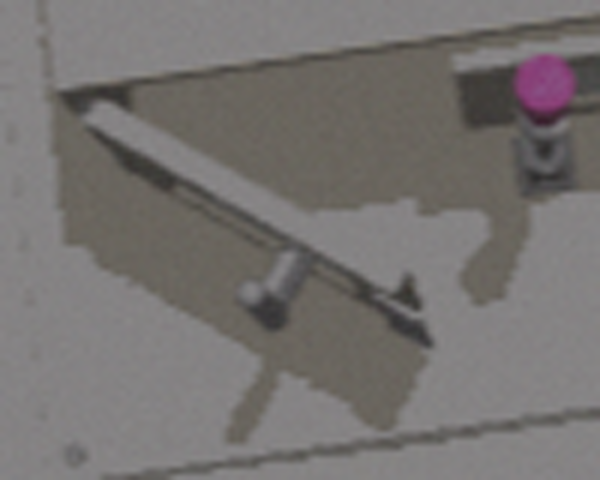

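```bash
python3 - <<'E'
from h import *
A=onz("scene",(280.5,287.8),.215);B=onz("top",(272.3,273.8),.215);print(A,B)
P=(A+B)/2;g=np.array([.4553,.1307]);j=np.radians(67.1)
d=P[:2]-g;print("jaw",d@[np.cos(j),np.sin(j)],"z",d@[np.sin(j),-np.cos(j)])
for t in np.arange(.52,.8,.04):print(t,bar(t))
E
```

```text
[0.4706082  0.12280041 0.215     ] [0.47223372 0.11982185 0.215     ]
jaw -0.002375836937624808 z 0.018503825762273565
0.52 [0.4861882  0.11218916]
0.56 [0.48260086 0.11548277]
0.6000000000000001 [0.4791481 0.1189172]
0.6400000000000001 [0.47583545 0.12248695]
0.6800000000000002 [0.47266819 0.12618632]
0.7200000000000002 [0.46965141 0.13000939]
0.7600000000000002 [0.46678992 0.13395004]
0.8000000000000003 [0.4640883  0.13800197]
```

```bash
python3 - <<'E'
from h import *
s,m=st()
for n in("scene","top"):
    p,d=bot.read_camera(n); np.save(f"{n}8.npy",d); cv2.imwrite(f"pics/{n}8f.png",p)
    g=s["tool_pos"]; q=proj(n,g).astype(int);print(n,q)
    a,c=q[1]-55,max(q[0]-70,0)
    I=cv2.convertScaleAbs(cv2.resize(p[a:a+110,c:c+140],None,fx=5,fy=5,interpolation=cv2.INTER_CUBIC),alpha=1.6,beta=20)
    for P,col in((g,(0,0,255)),(g+m[:,0]*.022,(0,255,255)),(g-m[:,0]*.05,(255,0,0))):
        x=(proj(n,P)-(c,a))*5; cv2.circle(I,tuple(int(v) for v in x),4,col,1)
    cv2.imwrite(f"pics/{n}8.png",I)
E
```

```text
t 6.4 pos [0.4428 0.2648 0.2963] toolx [ 0.041 -0.008 -0.999] jaw deg 66.9 F [-0.1 -1.5  0.2] w 0.6 q [ 0.51 -0.1   1.85 -0.03  1.36 -0.65]
scene [214 298]
top [212 282]
```

View pics/scene8.png

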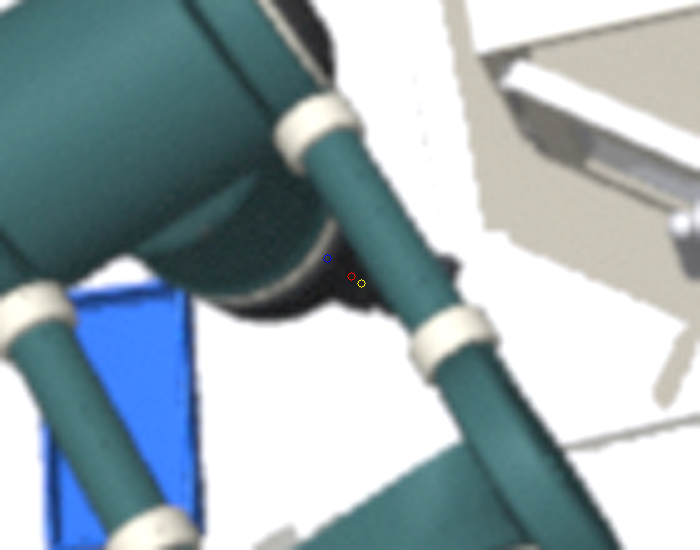

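View pics/top8f.png

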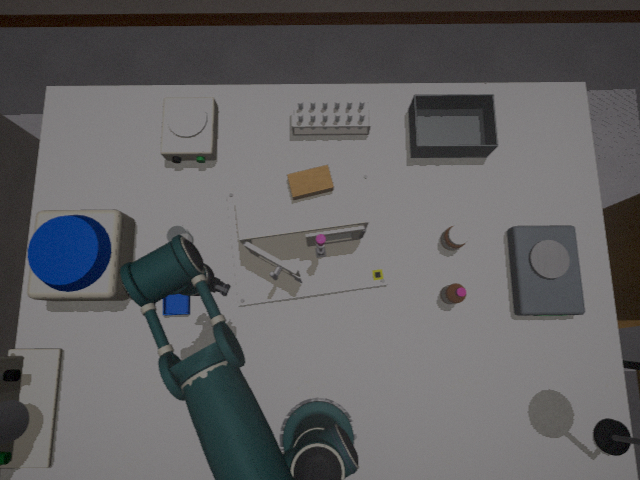

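```bash
python3 - <<'E'
from h import *
for n in("scene","top"):
    d=np.load(f"{n}8.npy");i=bot.camera_info(n);p=cv2.imread(f"pics/{n}8f.png")
    v,u=np.mgrid[0:480,0:640];z=d
    X=np.stack([(u-i["K"][0,2])/i["K"][0,0]*z,(v-i["K"][1,2])/i["K"][1,1]*z,z],-1)@i["extrinsics"][:3,:3].T+i["extrinsics"][:3,3]
    m=(z>0)&(abs(X[...,0]-.4428)<.09)&(abs(X[...,1]-.2648)<.09)&(X[...,2]>.23)&(X[...,2]<.36)
    dark=(p.max(-1)<60)
    Q=X[m&dark];g=np.array([.4428,.2648]);j=np.radians(66.9)
    J=(Q[:,:2]-g)@[np.cos(j),np.sin(j)];Z=(Q[:,:2]-g)@[np.sin(j),-np.cos(j)]
    o=np.argsort(Q[:,2]);print(n,len(Q))
    for k in o[::max(1,len(o)//25)]:print(np.round([J[k],Z[k],Q[k,2]],3))
E
```

```text
scene 0
top 2
[-0.032  0.01   0.357]
[-0.041  0.008  0.359]
```

```bash
python3 - <<'E'
from h import *
for n in("scene","top"):
    d=np.load(f"{n}8.npy");i=bot.camera_info(n);p=cv2.imread(f"pics/{n}8f.png")
    for (du,dv) in [(-10,0),(0,0),(5,2),(10,5),(15,0),(20,0),(21,-2),(19,3)]:
        q=proj(n,[.4428,.2648,.2963]).astype(int);u,v=q[0]+du,q[1]+dv;z=d[v,u]
        X=i["extrinsics"]@np.append(np.linalg.solve(i["K"],[u,v,1.])*z,1)
        D=X[:2]-[.4428,.2648];j=np.radians(66.9)
        print(n,du,dv,p[v,u],X[:3].round(3),"jaw",round(D@[np.cos(j),np.sin(j)],3),"z",round(D@[np.sin(j),-np.cos(j)],3))
E
```

```text
scene -10 0 [39 41 41] [0.406 0.248 0.485] jaw -0.03 z -0.028
scene 0 0 [5 7 4] [0.413 0.238 0.44 ] jaw -0.036 z -0.017
scene 5 2 [27 25 14] [0.359 0.185 0.68 ] jaw -0.106 z -0.045
scene 10 5 [54 53 28] [0.353 0.177 0.687] jaw -0.116 z -0.048
scene 15 0 [58 55 30] [0.359 0.169 0.691] jaw -0.121 z -0.04
scene 20 0 [40 39 34] [0.415 0.204 0.417] jaw -0.067 z -0.002
scene 21 -2 [54 52 51] [0.418 0.201 0.418] jaw -0.068 z 0.002
scene 19 3 [52 51 26] [0.354 0.164 0.69 ] jaw -0.128 z -0.042
top -10 0 [61 59 38] [0.406 0.192 0.677] jaw -0.081 z -0.005
top 0 0 [33 30 31] [0.427 0.227 0.458] jaw -0.041 z 0.001
top 5 2 [39 35 38] [0.426 0.224 0.423] jaw -0.044 z 0.001
top 10 5 [74 72 75] [0.42  0.213 0.419] jaw -0.057 z -0.001
top 15 0 [130 129 132] [ 0.472  0.288 -0.003] jaw 0.033 z 0.017
top 20 0 [133 131 133] [ 0.471  0.272 -0.001] jaw 0.018 z 0.024
top 21 -2 [130 129 132] [0.477 0.268 0.004] jaw 0.016 z 0.031
top 19 3 [130 131 133] [ 0.462  0.275 -0.001] jaw 0.017 z 0.014
```

```bash
python3 - <<'E'
from h import *
g=np.array([.1764,.6508,.2143])
n="top"
p=cv2.imread("pics/top0.png");I=cv2.convertScaleAbs(cv2.resize(p[350:450,0:120],None,fx=6,fy=6,interpolation=cv2.INTER_CUBIC),alpha=1.5,beta=20)
for dz,col in((0,(0,0,255)),(-.022,(0,255,255)),(.05,(255,0,0))):
    q=(proj(n,g+[0,0,dz])-(0,350))*6;print(q);cv2.circle(I,tuple(int(v) for v in q),4,col,1)
cv2.imwrite("pics/top9.png",I)
d=np.load("top0.npy");i=bot.camera_info(n)
for v in range(380,416,3):
  r=[]
  for u in range(20,90,5):
    z=d[v,u];X=i["extrinsics"]@np.append(np.linalg.solve(i["K"],[u,v,1.])*z,1);r.append(f"{int(X[2]*1000):4d}")
  print(v,*r)
E
```

```text
[410.87458296 226.95013169]
[437.95162314 220.23086465]
[345.48331204 243.17721591]
380   33  301   25  368   26   26   29   26    0   -1   -2    2    0    0
383  429  405  405  390  376  253   31   30    0    4    0    1   -3    3
386  438  429  402  401  385  370   25   31    0   -5    2    0    0   -1
389  446  435  427  401  390  374  334  323  310   -2   -3    3    0    0
392  454  437  423  404  395  374  333  325  311  305  291  274  250   -1
395  457  445  433  403  397  381  359  341   -2  307  292  302  293   -5
398  461  446  433  404  395  376  359  343  307  346  331  313  293    1
401  462  446  432  406  396  376  354  346  344  348  320  303    1   -2
404  463  446  427  401  392  372  349  313  345  344  326  303    4   -2
407  620  611  426  401  386  357   29   17  346  336   -1    0    4    4
410  624  623  610  603  598   31   29   17    5    0    3   -4   -1   -1
413  636  633  622  620  612  603  595   14   -4   -4   -3   -3    0    0
```

View pics/top9.png

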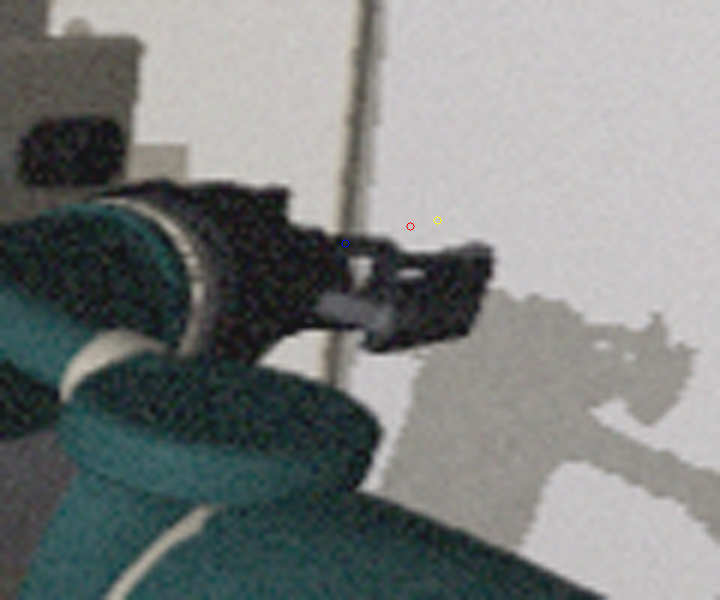

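```bash
python3 - <<'E'
from h import *
g=np.array([.1764,.6508,.2143]);j=np.radians(74.8)
for n in("top","scene"):
    d=np.load(f"{n}0.npy");i=bot.camera_info(n)
    v,u=np.mgrid[0:480,0:640];z=d
    X=np.stack([(u-i["K"][0,2])/i["K"][0,0]*z,(v-i["K"][1,2])/i["K"][1,1]*z,z],-1)@i["extrinsics"][:3,:3].T+i["extrinsics"][:3,3]
    D=X-g;J=D[...,0]*np.cos(j)+D[...,1]*np.sin(j);Z=D[...,0]*np.sin(j)-D[...,1]*np.cos(j)
    m=(z>0)&(abs(D[...,0])<.12)&(abs(D[...,1])<.12)&(D[...,2]>-.06)&(D[...,2]<.2)
    Q=np.c_[u[m],v[m],J[m]*1e3,Z[m]*1e3,D[...,2][m]*1e3].astype(int)
    Q=Q[np.argsort(Q[:,4])];print(n,len(Q));print(Q[::max(1,len(Q)//45)])
E
```

```text
top 1008
[[ 47 383  43   4  28]
 [ 81 393 -55   7  42]
 [ 75 394 -53   8  68]
 [ 71 392 -47  13  79]
 [ 76 405 -72 -11  83]
 [ 76 401 -70  -1  86]
 [ 66 392 -40  12  89]
 [ 61 395 -33   4  93]
 [ 76 396 -70  12  96]
 [ 75 397 -70  10  99]
 [ 20 381  69  11 101]
 [ 20 382  65  10 106]
 [ 73 399 -72   7 109]
 [ 69 405 -69  -6 113]
 [ 19 382  62  12 116]
 [ 49 388 -13  19 119]
 [ 51 393 -23  10 121]
 [ 67 402 -68   2 125]
 [ 62 401 -57   1 127]
 [ 59 407 -56 -12 128]
 [ 53 400 -37   0 130]
 [ 63 404 -64  -2 131]
 [ 58 402 -51  -1 132]
 [ 53 398 -38   4 134]
 [ 50 394 -31  12 140]
 [ 48 402 -36  -2 146]
 [ 49 394 -34  15 150]
 [ 48 398 -36   6 152]
 [ 47 393 -31  17 154]
 [ 43 384 -16  34 157]
 [ 45 390 -27  24 161]
 [ 44 401 -35   1 163]
 [ 44 393 -31  19 166]
 [ 39 385 -15  33 169]
 [ 42 398 -33   9 172]
 [ 38 385 -16  34 175]
 [ 32 382  -1  37 177]
 [ 37 409 -35 -13 179]
 [ 35 385 -13  34 182]
 [ 39 404 -38   0 184]
 [ 33 409 -30 -12 186]
 [ 36 390 -22  26 187]
 [ 28 383   0  35 187]
 [ 27 383   2  35 188]
 [ 37 403 -36   1 189]
 [ 38 397 -34  14 191]]
scene 730
[[ 63 443 -46   8  30]
[... 336 characters left out ...]
  13 107]
 [ 54 450 -69   5 109]
 [ 53 451 -69   3 111]
 [ 52 451 -68   3 114]
 [ 31 439 -21  18 116]
 [ 51 449 -67   7 119]
 [ 27 441 -17  14 121]
 [ 35 446 -38   9 126]
 [ 47 448 -64  10 130]
 [ 32 447 -36   7 132]
 [ 43 449 -60   8 137]
 [ 26 444 -32  13 149]
 [ 23 435 -22  28 151]
 [ 24 439 -27  22 154]
 [ 15 431  -8  33 158]
 [ 14 430  -7  35 160]
 [ 21 444 -29  14 162]
 [ 20 438 -25  24 165]
 [  6 429   3  35 168]
 [ 19 441 -28  20 171]
 [ 16 436 -22  28 174]
 [ 10 431  -9  34 176]
 [ 18 445 -33  14 179]
 [  6 430  -4  35 181]
 [ 15 442 -29  19 184]
 [ 10 434 -16  31 186]
 [ 14 444 -30  16 188]
 [  9 441 -20  20 189]
 [ 10 442 -22  18 189]
 [ 13 440 -27  23 190]
 [  4 434  -9  30 192]]
```

```bash
python3 - <<'E'
from h import *
g=np.array([.1764,.6508,.2143]);j=np.radians(74.8)
J=np.array([np.cos(j),np.sin(j),0]);Z=np.array([np.sin(j),-np.cos(j),0])
for n in("top","scene"):
    p=cv2.imread(f"pics/{n}0.png")
    for dz in(-.009,.01,.03,.05,.07,.1):
        print(n,dz,[(proj(n,g+J*-.05+Z*z+[0,0,dz]).round(0).astype(int).tolist()) for z in(-.011,.011)])
n="scene";p=cv2.imread("pics/scene0.png")
cv2.imwrite("pics/scene9.png",cv2.convertScaleAbs(cv2.resize(p[380:480,0:120],None,fx=6,fy=6,interpolation=cv2.INTER_CUBIC),alpha=1.5,beta=20))
E
```

```text
top -0.009 [[87, 397], [90, 388]]
top 0.01 [[83, 398], [86, 389]]
top 0.03 [[79, 399], [82, 390]]
top 0.05 [[75, 400], [78, 391]]
top 0.07 [[70, 402], [74, 393]]
top 0.1 [[64, 404], [67, 394]]
scene -0.009 [[70, 451], [73, 440]]
scene 0.01 [[66, 452], [69, 441]]
scene 0.03 [[62, 453], [65, 442]]
scene 0.05 [[57, 454], [60, 443]]
scene 0.07 [[52, 455], [56, 443]]
scene 0.1 [[44, 457], [48, 445]]
```

View pics/scene9.png

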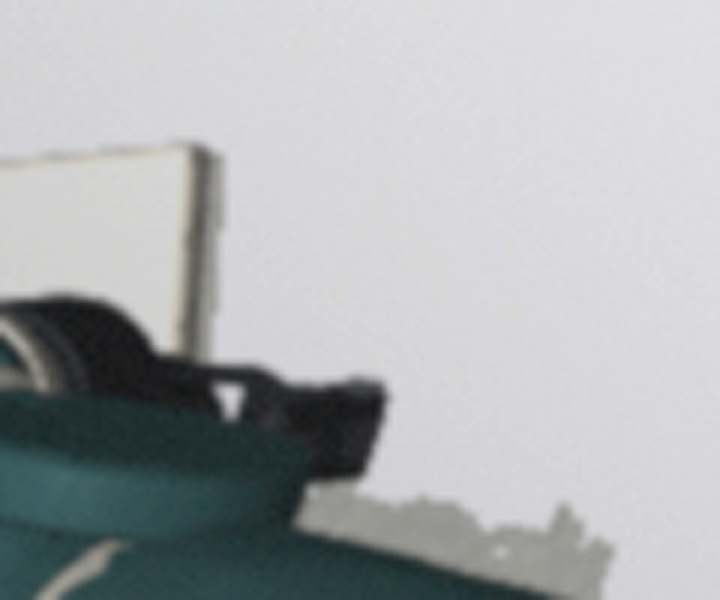

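```bash
python3 - <<'E'
from h import *
go([.4713,.1213,.25],59)
E
```

```text
t 6.5 pos [0.4429 0.2609 0.2957] toolx [ 0.041 -0.011 -0.999] jaw deg 66.7 F [ 0.9  0.  -0.2] w 0.598 q [ 0.5  -0.11  1.86 -0.03  1.36 -0.65]
shift cm [  4.84 -11.74   7.93]
turn [ 0.135  0.041 -0.009]
turn [-3.006  0.013  0.062]
```

Emit:
arm_command:
  series:
    - [[0.13, 0.04, -0.01, 0, 0, 0, 0.6], [0, 0, 0, 0, -4, 1.6, 0.6], [0, 0, 0, 0, -4, 1.6, 0.6], [0, 0, 0, 0, -3, 1.3, 0.6], [0, 0, 0, 2, -1, 0.5, 0.6], [0, 0, 0, 0, 0, 0, 0.6]]

```text
time: 7.1
tool_pos: [0.4217, 0.1202, 0.2704]
tcp_rot: [0.42, 1.535, -0.438]
wrist_force: [-0.4, 0.8, -0.8]
width: 0.604
```

```bash
python3 - <<'E'
from h import *
go([.4713,.1213,.25],59)
E
```

```text
t 7.1 pos [0.4217 0.1202 0.2704] toolx [-0.009 -0.009 -1.   ] jaw deg 58.6 F [-0.4  0.8 -0.8] w 0.604 q [ 0.23 -0.22  2.   -0.01  1.38 -0.8 ]
shift cm [1.99 2.7  4.18]
turn [-0.006 -0.003  0.013]
turn [3.135 0.02  0.005]
```

Emit:
arm_command:
  series:
    - [[0, 0, 0.013, 0, 1.4, 2.1, 0.6], [0, 0, 0, 0, 1.3, 2.1, 0.6], [0, 0, 0, 0, 0, 0, 0.6], [0, 0, 0, 0, 0, 0, 0.6]]

```text
time: 7.5
tool_pos: [0.4723, 0.1186, 0.2705]
tcp_rot: [0.435, 1.532, -0.433]
wrist_force: [-0.4, 0.7, -0.3]
width: 0.599
```

```bash
python3 - <<'E'
from h import *
go([.4713,.1213,.16],59)
E
```

```text
t 7.5 pos [0.4723 0.1186 0.2705] toolx [-0.004  0.002 -1.   ] jaw deg 58.3 F [-0.4  0.7 -0.3] w 0.599 q [ 0.19 -0.13  1.92  0.    1.35 -0.83]
shift cm [11.05  0.18 -0.18]
turn [-0.012 -0.005  0.   ]
turn [3.129 0.    0.008]
```

Emit:
arm_command:
  series:
    - [[0, 0, 0, 4, 0.1, -0.1, 0.6], [0, 0, 0, 4, 0.1, 0, 0.6], [0, 0, 0, 2, 0, 0, 0.6], [0, 0, 0, 1, 0, 0, 0.6], [0, 0, 0, 0, 0, 0, 0.6]]

```text
time: 8.0
tool_pos: [0.4714, 0.1222, 0.1606]
tcp_rot: [0.436, 1.529, -0.431]
wrist_force: [-0.4, -0.7, 0.3]
width: 0.605
```

```bash
python3 - <<'E'
from h import *
go([.4713,.1213,.16],59)
E
```

```text
t 8.0 pos [0.4714 0.1222 0.1606] toolx [-0.001  0.003 -1.   ] jaw deg 58.3 F [-0.4 -0.7  0.3] w 0.605 q [ 0.2  -0.05  2.06  0.    1.14 -0.82]
shift cm [ 0.06 -0.08  0.04]
turn [-0.012 -0.002 -0.003]
turn [ 3.13  -0.004  0.004]
```

Emit:
arm_command:
  series:
    - [[0, 0, 0, 0, 0, 0, 0], [0, 0, 0, 0, 0, 0, 0], [0, 0, 0, 0, 0, 0, 0], [0, 0, 0, 0, 0, 0, 0]]
  newtons: 30

```text
time: 8.4
tool_pos: [0.4743, 0.1241, 0.1638]
tcp_rot: [0.44, 1.522, -0.426]
wrist_force: [0.9, -0.7, -7.5]
width: 0.151
```

```bash
python3 - <<'E'
from h import *
s,m=st();print(s["tool_pos"][:2]-AH,np.linalg.norm(s["tool_pos"][:2]-AH))
E
```

```text
t 8.4 pos [0.4743 0.1241 0.1638] toolx [ 0.007  0.007 -1.   ] jaw deg 58.3 F [ 0.9 -0.7 -7.5] w 0.151 q [ 0.2  -0.06  2.05  0.01  1.14 -0.82]
[-0.09246809 -0.07938699] 0.12187141435468157
```

Emit:
arm_command:
  series:
    - [[0.1, 0, 0, 0.1, 0.45, -1.13, 0], [0.1, 0, 0, 0.1, 0.45, -1.13, 0], [0.1, 0, 0, 0.1, 0.45, -1.13, 0], [0.1, 0, 0, 0.1, 0.45, -1.13, 0]]

```text
time: 8.8
tool_pos: [0.4507, 0.1652, 0.1637]
tcp_rot: [0.758, 1.432, -0.75]
wrist_force: [-2.7, -0.3, -0.4]
width: 0.15
```

```bash
cat >> h.py <<'E'
def act():
    s,m=st();r=s["tool_pos"][:2]-AH
    r0=-.115*cy-.04*cx
    print("theta",np.arctan2(r0[1],r0[0])-np.arctan2(r[1],r[0]),np.linalg.norm(r))
E
python3 - <<'E'
from h import *
act()
E
```

```text
t 8.8 pos [0.4507 0.1652 0.1637] toolx [ 0.006  0.003 -1.   ] jaw deg 34.5 F [-2.7 -0.3 -0.4] w 0.15 q [ 0.3  -0.07  2.07  0.    1.14 -0.3 ]
theta 1.049538862014539 0.1221943138026861
```

Emit:
arm_command:
  series:
    - [[0.1, 0, 0, 0.1, 0.45, -1.13, 0], [0.1, 0, 0, 0.1, 0.45, -1.13, 0], [0.1, 0, 0, 0.1, 0.45, -1.13, 0], [0.1, 0, 0, 0.1, 0.45, -1.13, 0], [0.1, 0, 0, 0.1, 0.45, -1.13, 0], [0.05, 0, 0, 0.1, 0.2, -0.6, 0], [0, 0, 0, 0, 0, 0, 0]]

```text
time: 9.5
tool_pos: [0.4484, 0.2358, 0.1638]
tcp_rot: [1.19, 1.225, -1.181]
wrist_force: [2.5, -0.0, -8.7]
width: 0.151
```

```bash
python3 - <<'E'
from h import *
act()
E
```

```text
t 9.5 pos [0.4484 0.2358 0.1638] toolx [ 0.003  0.004 -1.   ] jaw deg 1.9 F [ 2.5 -0.  -8.7] w 0.151 q [ 0.43 -0.02  2.02  0.    1.14  0.4 ]
theta -4.64828964822499 0.1226355422062589
```

Emit:
arm_command:
  series:
    - [[0, 0, 0, 0, 0, 0, 0.5], [0, 0, 0, 0, 0, 0, 0.5], [0, 0, 0, 0, 0, 0, 0.5], [0, 0, 0, -4, 0, 0, 0.5], [0, 0, 0, -5, 0, 0, 0.5], [0, 0, 0, -5, 0, 0, 0.5]]

```text
time: 10.1
tool_pos: [0.4438, 0.2315, 0.3013]
tcp_rot: [1.177, 1.231, -1.192]
wrist_force: [1.0, -0.4, 0.1]
width: 0.5
```

```bash
python3 - <<'E'
from h import *
go([.565,-.012,.28],7.6)
E
```

```text
t 10.1 pos [0.4438 0.2315 0.3013] toolx [-0.01  -0.003 -1.   ] jaw deg 2.0 F [ 1.  -0.4  0.1] w 0.5 q [ 0.43 -0.11  1.85  0.    1.41  0.4 ]
shift cm [ 2.08 11.29 24.75]
turn [-0.098  0.002  0.01 ]
turn [ 3.044e+00  1.600e-02 -3.000e-03]
```

Emit:
arm_command:
  series:
    - [[0.14, 0, 0.01, 0, 0, 0, 0.5], [0.14, 0, 0, 0, 0, 0, 0.5], [0.14, 0, 0, 0, 0, 0, 0.5], [0.14, 0, 0, 0, 0, 0, 0.5], [0.14, 0, 0, 0, 0, 0, 0.5], [0.14, 0, 0, 0, 0, 0, 0.5], [0.14, 0, 0, 0, 0, 0, 0.5], [0.14, 0, 0, 0, 0, 0, 0.5], [0.14, 0, 0, 0, 0, 0, 0.5], [0.14, 0, 0, 0, 0, 0, 0.5]]

```text
time: 11.1
tool_pos: [0.4511, 0.2305, 0.3215]
tcp_rot: [2.181, 0.166, -2.115]
wrist_force: [-0.4, -0.2, -0.5]
width: 0.498
```

```bash
python3 - <<'E'
from h import *
go([.565,-.012,.29],-82.4)
E
```

```text
t 11.1 pos [0.4511 0.2305 0.3215] toolx [ 0.03   0.009 -1.   ] jaw deg -81.5 F [-0.4 -0.2 -0.5] w 0.498 q [ 0.43 -0.13  1.83 -0.    1.41  1.85]
shift cm [ 3.27 25.68 -7.6 ]
turn [ 0.015 -0.031  0.005]
turn [-3.126 -0.008 -0.048]
```

Emit:
arm_command:
  series:
    - [[0.01, -0.03, 0, 0, 4.2, -1.2, 0.5], [0, 0, 0, 0, 4.2, -1.2, 0.5], [0, 0, 0, 0, 4.2, -1.2, 0.5], [0, 0, 0, 1, 4.2, -1.2, 0.5], [0, 0, 0, 1, 4.2, -1.2, 0.5], [0, 0, 0, 0, 2.5, -0.8, 0.5], [0, 0, 0, 0, 0, 0, 0.5], [0, 0, 0, 0, 0, 0, 0.5]]

```text
time: 11.9
tool_pos: [0.555, -0.002, 0.3053]
tcp_rot: [2.164, 0.155, -2.144]
wrist_force: [0.1, 0.9, -0.1]
width: 0.498
```

```bash
python3 - <<'E'
from h import *
go([.565,-.012,.29],-82.4)
for n in ("scene","top"):
    p,d=bot.read_camera(n); cv2.imwrite(f"pics/{n}10.png",p)
E
```

```text
t 11.9 pos [ 0.555  -0.002   0.3053] toolx [ 0.009  0.008 -1.   ] jaw deg -82.2 F [ 0.1  0.9 -0.1] w 0.498 q [-0.05 -0.01  1.75  0.01  1.4   1.38]
shift cm [ 1.53  1.14 -0.84]
turn [ 0.004 -0.01   0.006]
turn [-3.138 -0.01  -0.015]
```

View pics/scene10.png

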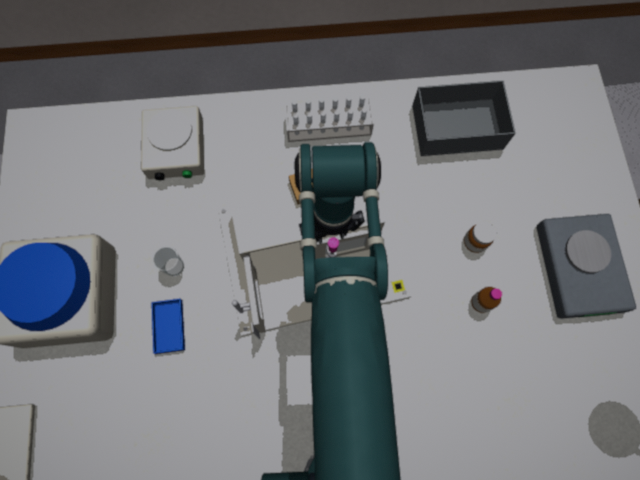

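Emit:
arm_command:
  series:
    - [[0, -0.01, 0.006, 1.5, 1.1, -0.9, 0.5], [0, 0, 0, 3, 0, 0, 0.5], [0, 0, 0, 0, 0, 0, 0.5]]

```text
time: 12.3
tool_pos: [0.5657, -0.0069, 0.2625]
tcp_rot: [2.152, 0.155, -2.142]
wrist_force: [-0.7, -0.2, -1.5]
width: 0.498
```

```bash
python3 - <<'E'
from h import *
go([.5655,-.0122,.19],-82.4)
E
```

```text
t 12.3 pos [ 0.5657 -0.0069  0.2625] toolx [ 0.005  0.001 -1.   ] jaw deg -81.8 F [-0.7 -0.2 -1.5] w 0.498 q [-0.06  0.03  1.79  0.    1.32  1.37]
shift cm [7.25 0.52 0.13]
turn [ 0.011 -0.005  0.   ]
turn [-3.131 -0.    -0.007]
```

Emit:
arm_command:
  series:
    - [[0, -0.005, 0, 0, 0.5, 0.1, 0.5], [0, 0, 0, 0, 0, 0, 0.5], [0, 0, 0, 2, 0, 0, 0.5], [0, 0, 0, 2, 0, 0, 0.5]]

```text
time: 12.7
tool_pos: [0.5696, -0.0098, 0.2313]
tcp_rot: [2.158, 0.157, -2.13]
wrist_force: [0.7, 0.8, -0.4]
width: 0.498
```

```bash
python3 - <<'E'
from h import *
go([.5655,-.0122,.19],-82.4)
E
```

```text
t 12.7 pos [ 0.5696 -0.0098  0.2313] toolx [ 0.013 -0.    -1.   ] jaw deg -81.5 F [ 0.7  0.8 -0.4] w 0.498 q [-0.06  0.05  1.82  0.    1.26  1.36]
shift cm [4.13 0.16 0.5 ]
turn [ 0.015 -0.013 -0.002]
turn [-3.126e+00  3.000e-03 -2.100e-02]
```

Emit:
arm_command:
  series:
    - [[0, -0.013, 0, 1.5, 0.2, 0.5, 0.5], [0, 0, 0, 1.5, 0, 0, 0.5], [0, 0, 0, 1, 0, 0, 0.5], [0, 0, 0, 0, 0, 0, 0.5]]

```text
time: 13.1
tool_pos: [0.5651, -0.0123, 0.1904]
tcp_rot: [2.144, 0.157, -2.142]
wrist_force: [-0.1, 0.2, -0.2]
width: 0.499
```

```bash
python3 - <<'E'
from h import *
go([.5655,-.0122,.19],-82.4)
E
```

```text
t 13.1 pos [ 0.5651 -0.0123  0.1904] toolx [ 0.001 -0.002 -1.   ] jaw deg -81.5 F [-0.1  0.2 -0.2] w 0.499 q [-0.06  0.07  1.87 -0.    1.19  1.36]
shift cm [ 0.04 -0.   -0.04]
turn [ 0.016 -0.001 -0.002]
turn [-3.126e+00  4.000e-03 -1.000e-03]
```

Emit:
arm_command:
  series:
    - [[0, 0, 0, 0.1, 0, 0, 0], [0, 0, 0, 0.1, 0, 0, 0], [0, 0, 0, 0.1, 0, 0, 0], [0, 0, 0, 0.1, 0, 0, 0]]
  newtons: 40

```text
time: 13.5
tool_pos: [0.5659, -0.012, 0.1893]
tcp_rot: [2.146, 0.158, -2.14]
wrist_force: [-3.1, -0.5, 4.0]
width: 0.272
```

```bash
python3 - <<'E'
from h import *
s,m=st();print(bolt(0))
E
```

```text
t 13.5 pos [ 0.5659 -0.012   0.1893] toolx [ 0.003 -0.002 -1.   ] jaw deg -81.5 F [-3.1 -0.5  4. ] w 0.272 q [-0.06  0.08  1.87 -0.    1.19  1.36]
[ 0.56515077 -0.01257943]
```

Emit:
arm_command:
  series:
    - [[0, 0, 0, -1, 0, 0, 0], [0, 0, 0, -1, 0, 0, 0], [0, 0, 0, -0.6, 0, 0, 0], [0, 0, 0, 0, 0, 0, 0]]

```text
time: 13.9
tool_pos: [0.5657, -0.012, 0.217]
tcp_rot: [2.146, 0.157, -2.141]
wrist_force: [-1.5, -0.2, -0.4]
width: 0.273
```

```bash
python3 - <<'E'
from h import *
s,m=st()
p,d=bot.read_camera("scene"); cv2.imwrite("pics/s11.png",cv2.resize(p[200:320,280:420],None,fx=5,fy=5,interpolation=cv2.INTER_CUBIC))
# plan: 
c=SH
E
```

```text
t 13.9 pos [ 0.5657 -0.012   0.217 ] toolx [ 0.003 -0.002 -1.   ] jaw deg -81.5 F [-1.5 -0.2 -0.4] w 0.273 q [-0.06  0.06  1.84 -0.    1.24  1.36]
```

View pics/s11.png

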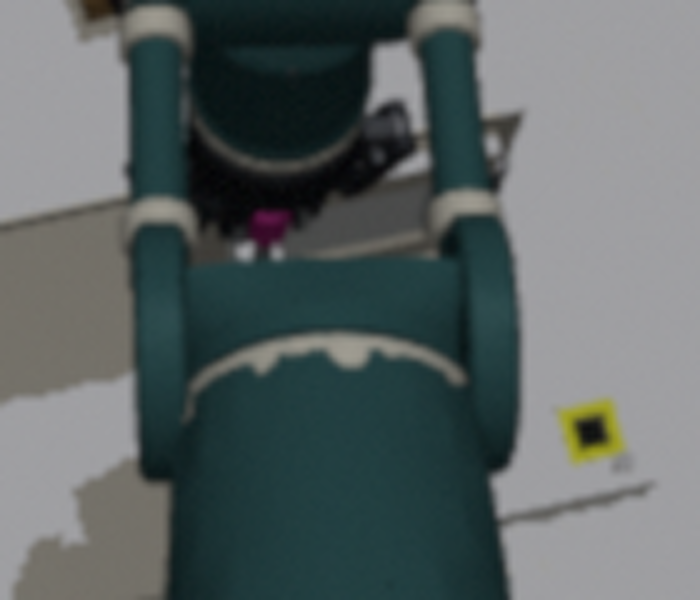

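```bash
cat >> h.py <<'E'
def arc(ts,zt=None):
    s,m=st();p=s["tool_pos"].copy()
    r=p[:2]-SH;r0=.13*cy-.03*cx
    print("theta",np.arctan2(r0[0]*r[1]-r0[1]*r[0],r0@r),"r",np.linalg.norm(r))
    for t in ts:
        q=np.array([*bolt(t),zt or p[2]]);print(round(t,2),(m.T@(q-p)*100).round(2));p=q
E
python3 - <<'E'
from h import *
arc(np.arange(.13,1.67,.13))
E
```

```text
t 13.95 pos [ 0.5656 -0.012   0.2166] toolx [ 0.003 -0.002 -1.   ] jaw deg -81.5 F [-1.  -0.3  0.6] w 0.271 q [-0.06  0.06  1.84 -0.    1.24  1.36]
theta -0.004967095591641951 r 0.13377883533759796
0.13 [-0.    0.52  1.73]
0.26 [-0.    0.68  1.59]
0.39 [-0.    0.88  1.49]
0.52 [-0.    1.07  1.36]
0.65 [-0.    1.24  1.21]
0.78 [0.   1.38 1.04]
0.91 [0.   1.51 0.85]
1.04 [0.   1.61 0.65]
1.17 [0.   1.68 0.44]
1.3 [0.   1.72 0.22]
1.43 [ 0.    1.73 -0.01]
1.56 [ 0.    1.72 -0.23]
```

Emit:
arm_command:
  series:
    - [[0, 0, 0, 0, 0.55, 1.75, 0], [0, 0, 0, 0, 0.7, 1.6, 0], [0, 0, 0, 0, 0.9, 1.5, 0], [0, 0, 0, 0, 1.05, 1.35, 0]]

```text
time: 14.35
tool_pos: [0.5091, -0.0521, 0.216]
tcp_rot: [2.15, 0.163, -2.136]
wrist_force: [2.9, 0.1, -0.9]
width: 0.27
```

```bash
python3 - <<'E'
from h import *
arc(np.arange(.65,1.67,.13),.217)
E
```

```text
t 14.35 pos [ 0.5091 -0.0521  0.216 ] toolx [ 0.007  0.001 -1.   ] jaw deg -81.3 F [ 2.9  0.1 -0.9] w 0.27 q [-0.15 -0.05  1.95  0.    1.24  1.27]
theta 0.5194306601847426 r 0.13367978119487284
0.65 [-0.11  1.26  1.2 ]
0.78 [-0.01  1.38  1.05]
0.91 [-0.01  1.51  0.86]
1.04 [-0.    1.6   0.66]
1.17 [-0.    1.68  0.44]
1.3 [-0.    1.72  0.22]
1.43 [ 0.    1.73 -0.  ]
1.56 [ 0.    1.72 -0.23]
```

Exactly on the arc; continue.

Emit:
arm_command:
  series:
    - [[0, 0, 0, -0.1, 1.25, 1.2, 0], [0, 0, 0, 0, 1.4, 1.05, 0], [0, 0, 0, 0, 1.5, 0.85, 0], [0, 0, 0, 0, 1.6, 0.65, 0], [0, 0, 0, 0, 1.7, 0.45, 0], [0, 0, 0, 0, 1.7, 0.2, 0]]

```text
time: 14.95
tool_pos: [0.4804, -0.1564, 0.22]
tcp_rot: [2.173, 0.157, -2.114]
wrist_force: [8.6, 3.8, -2.4]
width: 0.27
```

```bash
python3 - <<'E'
from h import *
arc([1.4,1.52,1.6,1.65],.217)
E
```

```text
t 14.95 pos [ 0.4804 -0.1564  0.22  ] toolx [ 0.027  0.    -1.   ] jaw deg -81.5 F [ 8.6  3.8 -2.4] w 0.27 q [-0.37 -0.08  1.97  0.01  1.23  1.05]
theta 1.3548862931579562 r 0.13299336227256653
1.4 [0.3  0.6  0.04]
1.52 [ 0.01  1.59 -0.16]
1.6 [ 0.01  1.05 -0.21]
1.65 [ 0.01  0.64 -0.17]
```

Emit:
arm_command:
  series:
    - [[0, -0.02, 0, 0.2, 0.7, 0.1, 0], [0, 0, 0, 0, 1.4, -0.2, 0], [0, 0, 0, 0, 1, -0.2, 0], [0, 0, 0, 0, 0.6, -0.2, 0], [0, 0, 0, 0, 0, 0, 0]]

```text
time: 15.45
tool_pos: [0.4926, -0.1957, 0.22]
tcp_rot: [2.172, 0.153, -2.127]
wrist_force: [3.7, 5.2, -1.5]
width: 0.272
```

```bash
python3 - <<'E'
from h import *
arc([1.65],.217)
p,d=bot.read_camera("scene"); cv2.imwrite("pics/s12.png",cv2.resize(p[230:350,320:460],None,fx=5,fy=5,interpolation=cv2.INTER_CUBIC))
E
```

```text
t 15.45 pos [ 0.4926 -0.1957  0.22  ] toolx [ 0.021  0.003 -1.   ] jaw deg -82.0 F [ 3.7  5.2 -1.5] w 0.272 q [-0.43 -0.03  1.92  0.01  1.23  0.99]
theta 1.6657629620207204 r 0.13285399099207357
1.65 [ 0.3  -0.18  0.12]
```

View pics/s12.png

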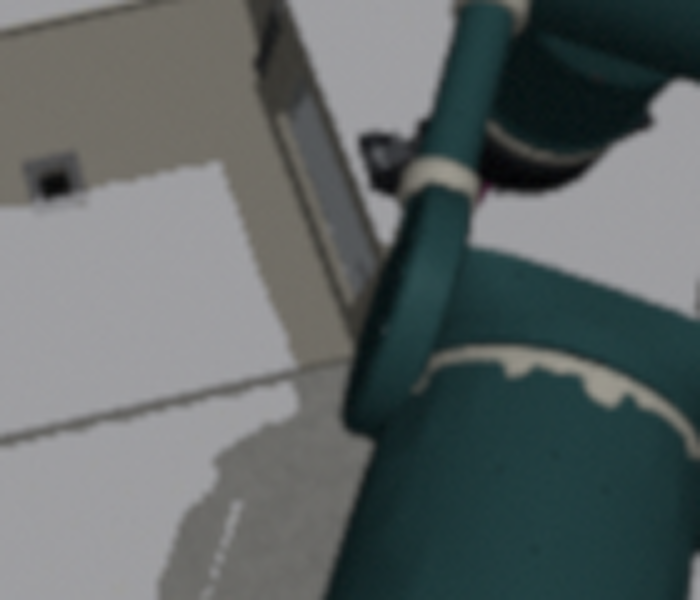

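```bash
python3 - <<'E'
from h import *
a=onz("scene",(330.6,266.4),.016);print(a,bolt(0))
p,d=bot.read_camera("top"); cv2.imwrite("pics/t12.png",cv2.resize(p[215:300,290:420],None,fx=6,fy=6,interpolation=cv2.INTER_CUBIC))
E
```

```text
[ 0.56249028 -0.01098738  0.016     ] [ 0.56515077 -0.01257943]
```

View pics/t12.png

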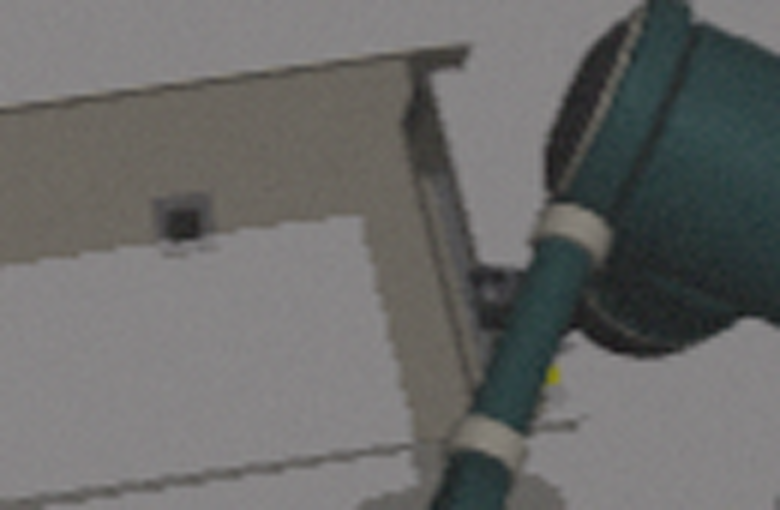

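Emit:
arm_command:
  series:
    - [[0, -0.02, 0, 0, -0.15, 0.1, 0], [0, 0, 0, 0.3, 0, 0, 0], [0, 0, 0, 0.3, 0, 0, 0]]

```text
time: 15.85
tool_pos: [0.4917, -0.1943, 0.2147]
tcp_rot: [2.157, 0.151, -2.144]
wrist_force: [2.3, 3.9, -0.2]
width: 0.269
```

```bash
python3 - <<'E'
from h import *
arc([1.65],.19)
E
```

```text
t 15.85 pos [ 0.4917 -0.1943  0.2147] toolx [ 0.006  0.003 -1.   ] jaw deg -82.1 F [ 2.3  3.9 -0.2] w 0.269 q [-0.43 -0.02  1.92  0.01  1.23  1.  ]
theta 1.6533682983260578 r 0.13307520350748284
1.65 [ 2.47 -0.03  0.06]
```

Emit:
arm_command:
  series:
    - [[0, 0, 0, 0.6, 0, 0, 0], [0, 0, 0, 0.6, 0, 0, 0], [0, 0, 0, 0.5, 0, 0, 0]]

```text
time: 16.15
tool_pos: [0.4918, -0.1945, 0.1967]
tcp_rot: [2.161, 0.15, -2.142]
wrist_force: [2.2, 4.5, -1.3]
width: 0.268
```

```bash
python3 - <<'E'
from h import *
arc([1.65],.19)
E
```

```text
t 16.15 pos [ 0.4918 -0.1945  0.1967] toolx [ 0.009  0.003 -1.   ] jaw deg -82.1 F [ 2.2  4.5 -1.3] w 0.268 q [-0.43 -0.01  1.94  0.01  1.2   1.  ]
theta 1.654671506753044 r 0.13305217127096733
1.65 [ 0.67 -0.05  0.06]
```

Tip is ~5 mm into the hole with no upward reaction; lower the rest.

Emit:
arm_command:
  series:
    - [[0, 0, 0, 0.4, 0, 0, 0], [0, 0, 0, 0.3, 0, 0, 0], [0, 0, 0, 0.1, 0, 0, 0]]

```text
time: 16.45
tool_pos: [0.4925, -0.1953, 0.1892]
tcp_rot: [2.162, 0.149, -2.139]
wrist_force: [-0.2, 2.7, 9.9]
width: 0.272
```

```bash
python3 - <<'E'
from h import *
arc([1.65],.1893)
E
```

```text
t 16.45 pos [ 0.4925 -0.1953  0.1892] toolx [ 0.011  0.001 -1.   ] jaw deg -82.1 F [-0.2  2.7  9.9] w 0.272 q [-0.43  0.    1.95  0.01  1.18  1.  ]
theta 1.662044024905609 r 0.1327686312831576
1.65 [-0.01 -0.13  0.11]
```

Emit:
arm_command:
  series:
    - [[0, 0, 0, 0, 0, 0, 0.5], [0, 0, 0, 0, 0, 0, 0.5], [0, 0, 0, 0, 0, 0, 0.5], [0, 0, 0, -2, 0, 0, 0.5], [0, 0, 0, -3, 0, 0, 0.5], [0, 0, 0, -4, 0, 0, 0.5], [0, 0, 0, -4, 0, 0, 0.5], [0, 0, 0, 0, 4, 2, 0.5], [0, 0, 0, 0, 4, 2, 0.5], [0, 0, 0, 0, 4, 2, 0.5]]

```text
time: 17.45
tool_pos: [0.444, -0.3252, 0.3205]
tcp_rot: [2.14, 0.153, -2.146]
wrist_force: [1.0, -0.1, 0.3]
width: 0.503
```

Emit:
arm_command:
  series:
    - [[0, 0, 0, 0, 4, 2, 0.5], [0, 0, 0, 0, 4, 2, 0.5], [0, 0, 0, 0, 4, 2, 0.5], [0, 0, 0, 0, 0, 0, 0.5]]

```text
time: 17.85
tool_pos: [0.3957, -0.4632, 0.3201]
tcp_rot: [2.136, 0.145, -2.152]
wrist_force: [-0.1, 0.8, -0.2]
width: 0.502
```

```bash
python3 - <<'E'
from h import *
st()
for n in("scene","top"):
    p,d=bot.read_camera(n); cv2.imwrite(f"pics/{n}13.png",p)
    print(n,blobs(p,(140,90,80),(170,255,255)))
    c=p[200:350,200:430]; cv2.imwrite(f"pics/{n}13c.png",cv2.resize(c,None,fx=3.4,fy=3.4,interpolation=cv2.INTER_CUBIC))
E
```

```text
t 17.85 pos [ 0.3957 -0.4632  0.3201] toolx [-0.007 -0.008 -1.   ] jaw deg -81.9 F [-0.1  0.8 -0.2] w 0.502 q [-0.9   0.09  1.61 -0.01  1.43  0.53]
scene [([410.8, 266.4], [406, 261, 11, 12, 99]), ([496.0, 293.3], [491, 288, 11, 11, 92])]
top [([386.3, 265.7], [382, 261, 10, 10, 77]), ([460.8, 291.6], [456, 287, 10, 10, 71])]
```

View pics/scene13.png

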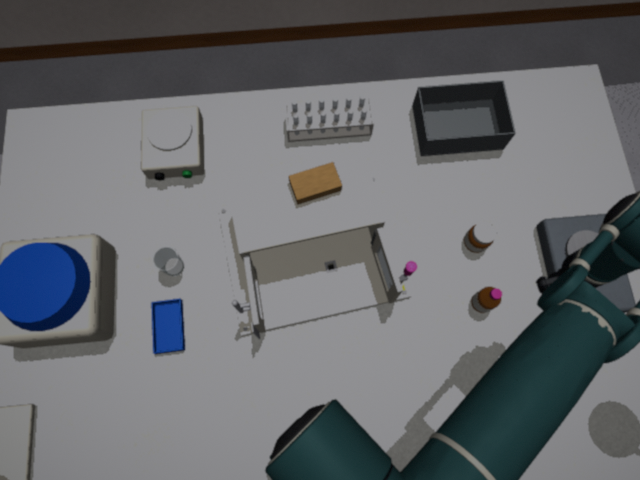

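View pics/top13c.png

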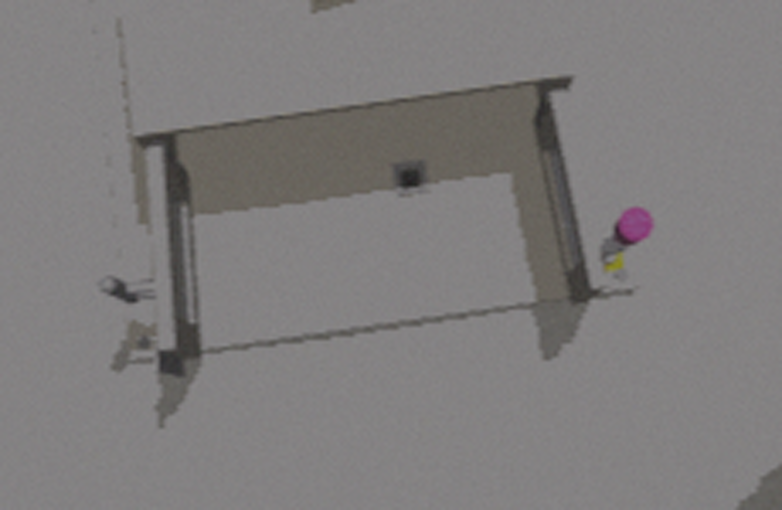

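```bash
python3 - <<'E'
from h import *
A=onz("scene",(410.8,265.4),.245);B=onz("top",(386.3,265.2),.245);print(A,B,tri((410.8,265.4),(386.3,265.2)),bolt(1.65))
p,d=bot.read_camera("scene");i=bot.camera_info("scene");zz=[]
print(blobs(p,(140,90,80),(170,255,255))[0])
for u in(408,410,411,412):
  for v in(263,264,265,266):
    zz.append((i["extrinsics"]@np.append(np.linalg.solve(i["K"],[u,v,1.])*d[v,u],1))[2])
print(np.round(zz,3))
P=(A+B)/2;r=P[:2]-SH;r0=.13*cy-.03*cx;print("theta",np.arctan2(r0[0]*r[1]-r0[1]*r[0],r0@r))
a,b=cv2.imread("pics/scene0.png").astype(int),p.astype(int)
cv2.imwrite("pics/x.png",p); print(bot.read_state()["time"])
E
```

```text
[ 0.48957586 -0.18832168  0.245     ] [ 0.48965063 -0.18989201  0.245     ] (array([ 0.49083404, -0.19030255,  0.23845571]), np.float64(0.0013251383809890522)) [ 0.4911778  -0.19408619]
([410.8, 266.4], [406, 261, 11, 12, 99])
[0.244 0.248 0.244 0.247 0.246 0.245 0.244 0.246 0.245 0.243 0.244 0.247
 0.246 0.246 0.244 0.246]
theta 1.6110443586938428
18.0
```

```bash
python3 -c "
from workcell import bot
print(bot.finish_job())"
```

```text
the job is handed in; nothing more can be done
None
```

The cabinet is open for restocking and the job is handed in, finished at about 18 s of the 50 s limit.

- **Silver-pull leaf:** swung open first, to about 1.63 rad by the arm's position when I released it. The last pictures show it still wide open.
- **Bolt and sprung leaf:** I drew the bolt up about 28 mm, swung the sprung leaf to 1.65 rad and lowered the bolt into the yellow-marked hole until it met its stop.
- **Last checks:** with the arm clear, depth readings put the knob's top at about 0.245 m, the same as at the start, so the bolt is fully down. The leaf stays at about 1.61 rad, which the hole's 4 mm play explains. The carton, bottles, jar, beaker and tray looked unmoved in the final overview, judged by eye.

**What went wrong on the way:** my first two attempts to grip the pull closed on nothing. In the camera images the fingertips sat about 38 mm short of where the reported tool position put them. The second attempt also nudged the leaf a few degrees further open. After I allowed for that offset, both grips held at about the right widths (13 mm on the bar, 23 mm on the knob).

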